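# Support a hanging flask with the lab jack

## Robot

A 6-joint arm with a two-finger parallel gripper is mounted at the origin on a cart in front of the work surface, level with it; the furniture and walls round the work are solid. World frame = base frame: x ahead of the robot, y to its left, z up, the work surface at z = 0. Lengths are in m, angles in degrees, forces in N, time in s.
With the tool pointing down it reaches from about 0.25 to 0.725 m from the base axis. Payload 9.7 kg.
Tool frame: the origin (TCP) lies midway between the tips of the shut fingers; the grasp point (between the pads) lies 19 mm behind it; y points along the fingers, x is the direction in which the jaws open and shut, and the axes are right-handed (so a half turn about y gives the same grasp; the last joint's range is limited). The gripper opens to 85 mm and grips with 20 to 120 N. Pads are 22 mm wide; open, the fingers measure 114 mm over their backs; the gripper's body (76 mm by 85 mm) begins 54 mm behind the grasp point. The pads swing forward as they close: fully open they stand 13 mm farther back than shut.
Start: joints at [-68.354, 4.979, 10.078, 95.1, 0, 90], TCP at [0.203, -0.511, 0.231] pointing down, gripper open.
Joint ranges: [-179.16, 179.16], [-48.56, 103.87], [-65.8, 70.77], [-126.05, 130.52], [-82.76, 87.17], [-180, 180]. Speed limits (degrees/s): [127.2, 127.2, 147.25, 180, 180, 180].

## Interface

Orientations are given as [roll, pitch, yaw] about the fixed x, y, z axes, in that order (R = Rz(yaw) Ry(pitch) Rx(roll)).
In Python, from workcell import get_obs, camera, job_done gives the robot as it stands.
- The arm moves only by the tool play_rows, never from a script. Its argument "moves" is a list of rows, each a list of 3 entries, a list of its own where there are three numbers: the turn, a rotation vector about the tool's x, y, z in degrees, then the shift along the tool's x, y, z in m, then the opening in per cent of the stroke, from 0 (shut) to 100 (fully open). A call has exactly 5 rows; each row is the pose to reach, as a shift and turn from the pose commanded when the call began, along the tool's axes at that moment; what a row does not reach only later rows make up. A row lasts 1/10 s, in which the tool goes at most 50 mm and 8.59 degrees, less where a joint would pass 70% of its speed; a pose out of reach is approached as far as the arm can. A call with a gripper value outside its range is refused whole. The fingers move at their own pace and stop on an object; "grip_force" is the grip in N (left out, the last holds). Time passes only in rows, so rows that repeat a pose let the fingers close, or fill a call up. It gives the time, the measured TCP pose, the force and the opening at its end, in the units of the state.
- get_obs(): the state, without advancing time (a new reading comes with each control period).
- camera(name): name is "scene" or "side" or "wrist"; returns a dict with "img" (420x560x3 uint8, red, green, blue), "fov_y" (degrees; the focal length in pixels is half the picture's height over the tangent of half this angle, whatever the lens; pixels are square), "cx", "cy" (the principal point, pixels), "k1" (the pictures are not rectified: a ray, as slopes to the right and down, at radius r is drawn at 1 + k1 r^2 times it, then the intrinsics apply), "world_from_camera" (4x4, takes a point from camera to world coordinates). Camera axes: x right, y up, looking along -z (the intrinsics and any distortion apply to the point x, -y, -z); pixel columns grow to the right and rows downward; lengths in m; the calibration is good to about 2 mm. A picture is of the moment at which its call begins. There is no depth.
- job_done(): hands the job in, once; it reports no verdict.
The state is a dict: "time": time; "q": joint angles; "qd": joint speeds; "joint_efforts": joint torques, N m; "ee_pos": TCP position; "tcp_rot": TCP orientation; "wrist_force": force on the tool from outside, world axes, zero at the start; "torque": the same for the moment, N m; "opening": finger opening in m.
Only numpy, scipy, OpenCV 4.12 (cv2) and the standard library are available. Lean on these libraries where they do the work, as an engineer would, in place of code of your own. Each camera call takes 0.05 s, during which the arm holds its last target.

## Task

Stand the cork ring flat on the middle of the lab jack's platform, then swing the fork arm until the round-bottomed flask hangs centred over the ring. Then turn the jack's knob clockwise, raising the platform until the ring just touches the flask's bottom and lifts the flask in its fork by no more than a few millimetres, and let go. Leave the other things on the bench where they are.

Things in the scene. Friction and masses are not known exactly. Their poses are not given: they have to be found in the camera images.
- cork_ring: loose cork flask ring, 66 mm outside diameter, 36 mm hole, 20 mm high, 50 g, lying flat on the bench at the right of the jack; origin at the centre of its underside, z up
- jack: scissor lab jack of bare aluminium and steel, fixed to the bench; base plate 126 x 104 mm; origin on the bench under the platform's centre, x points from the knob end to the rear along the screw, z up. Its knees reach 100 mm before and behind the centre; the level screw through them ends in the knob at the front
- platform_top (a point): centre of the top face of the jack's platform, a steel plate 126 mm (along the jack's x) x 104 mm; it starts 118 to 122 mm above the bench and only moves up and down
- knob_grip (a point): centre of the jack's fluted black knob, 38 mm diameter, 34 mm long, on the screw's level axis (jack's x), about 152 mm in front of the platform's centre, 60 to 67 mm up. As the platform rises it rises half as far and moves back 0.7 mm per mm of its own rise. Take it across its diameter from above, tilted to one side about its axis, turn by tilting to the other side, let go, repeat
- jack_knob (a joint): turning angle of the knob in rad; it grows when the knob is turned clockwise as seen from the knob's end (right-handed about the jack's x axis) and the platform rises 5.0 mm per rad (31 mm per turn). The screw is self-locking and stays where it is left; it takes about 0.1 N m to turn.
- stand: retort stand with a grey 125 x 95 mm foot, fixed to the bench at the left of the jack; origin on the bench directly under the flask's axis when the fork arm is at 0, within 4 mm of the platform's centre; its x axis points from there to the 12 mm upright rod 180 mm away, which ends 307 mm above the bench
- fork_arm (a joint): angle of the fork arm about the upright rod, rad: 0 when the flask hangs over the jack (the arm points from the rod along the stand's -x), positive swung away, clockwise seen from above; starts at 1.05 to 1.4. Friction (about 0.2 N m) holds it where it is left
- rod_grip (a point): point on the axis of the fork arm's level steel rod, 11 mm diameter, 247 mm above the bench, 85 mm from the upright rod's axis and 95 mm from the flask's axis; its x axis points along the arm to the upright rod. The bare rod runs 40 mm toward the flask and 65 mm toward the upright from here; grip it across from above to swing the arm
- flask_bottom (a point): lowest point of the clear glass round-bottomed flask (76 mm diameter ball, neck above, 220 g, stoppered), on its axis; 147 mm above the bench while it hangs. The neck's collar rests on the two tines of the fork; stopper top at 282 mm. When the flask sits centred in the ring, this point is 15.5 mm above the ring's underside
- flask (a joint): height in m by which the flask is lifted off its fork; 0 while it hangs, free to rise 30 mm, only its weight resists
- petri_dish: bystander: 95 mm glass dish, at the far right
- timer_box: bystander: white timer 66 x 66 x 20 mm, at the right
- pen_black: bystander: marker pen 135 mm, at the left
- tape: bystander: tape roll 58 mm, at the right
- spare_jar: bystander: white jar 37 mm diameter, 118 mm high, at the back left
- mailer: bystander: flat slide mailer 82 x 30 x 9 mm, at the left
- bottle_a: bystander: one of three dropper bottles, 32 mm diameter, 88 mm high, at the back (the left one)
- bottle_b: bystander: one of three dropper bottles, 32 mm diameter, 88 mm high, at the back (the middle one)
- bottle_c: bystander: one of three dropper bottles, 32 mm diameter, 88 mm high, at the back (the right one, brown)
Mind the look-alikes: they are no part of the job. Leave any purple look-alike of the cork_ring alone.

How it is judged (in metres and radians):
On the way, in this order (a step that is already met when the one before it is completed fails the run):
1. the cork ring lies flat on the middle of the jack's platform, released (horizontal distance between cork_ring and platform_top below 0.02 m and z of cork_ring in the frame of platform_top between -0.004 and 0.004 m and angle between cork_ring's own z axis and vertical below 0.06 rad and contact force between the fingers and cork_ring below 0.1 N), for 0.2 s.
2. the flask hangs over the ring, the ring still on the platform (horizontal distance between cork_ring and platform_top below 0.02 m and z of cork_ring in the frame of platform_top between -0.004 and 0.004 m and angle between cork_ring's own z axis and vertical below 0.06 rad and horizontal distance between flask_bottom and cork_ring below 0.009 m), for 0.2 s.
3. the raised ring touches the flask (all of step 2 and contact force between cork_ring and flask above 0.3 N and value of joint flask below 0.005 m), for 0.2 s.
At the end, for the whole second after the job is handed in: The ring lies flat on the jack's platform within 20 mm of its middle, the flask's axis is within 9 mm of the ring's, the ring touches the flask (over 0.3 N) and the flask is lifted less than 5 mm in its fork; all at rest (all of step 3 and linear speed of cork_ring below 0.01 m/s).
It fails at once if the flask is lifted more than 10 mm in its fork (value of joint flask above 0.01 m).
It fails at once if a bystander is moved more than 20 mm (distance of any of petri_dish, timer_box, pen_black, tape, spare_jar, mailer, bottle_a, bottle_b, bottle_c from where it was at the start of the episode above 0.02 m).
It also fails if it takes over 72 s, if anything falls off the work surface, if the arm or the gripper's body presses on something with over 40 N, if the wrist force passes 120 N, or if a joint passes its speed limit or range.

## Working session

There is one attempt and no reset: what is moved stays moved. The work goes in short steps, Python scripts to look and compute and a tool call to move; the robot and the scene stay as the last step left them, time stands still between calls to the robot, and variables do not carry over. Pictures are saved under pics/ and viewed, and the job is handed in when it is done.

Besides the shell and the picture viewer there is one more tool, called after "Request:" in YAML: its name, and indented under it one key for each argument. play_rows: Moves the arm, as the interface text tells. Its arguments: {"type":"object","properties":{"moves":{"type":"array"},"grip_force":{"type":"number"}},"required":["moves"]}

```bash
mkdir -p pics; ls; python3 - <<'E'
from workcell import get_obs,camera
import cv2,numpy as np
print(get_obs())
for n in ["scene","side","wrist"]:
    c=camera(n); cv2.imwrite(f"pics/{n}0.png",cv2.resize(c["img"][:,:,::-1],(800,600),interpolation=cv2.INTER_CUBIC))
    print(n,c["fov_y"],c["cx"],c["cy"],c["k1"],np.round(c["world_from_camera"],4).tolist())
E
```

```text
pics
{'time': 0.0, 'q': array([-6.83538212e+01,  5.01210247e+00,  1.00351026e+01,  9.50981514e+01,
        4.65215793e-04,  8.99989394e+01]), 'qd': array([ 0.00748383, -0.0409527 ,  0.02542973,  0.04057889,  0.02593428,
       -0.01014625]), 'joint_efforts': array([-1.01330825e-03, -5.20394075e+01,  4.64805436e+01,  1.63160800e-02,
       -5.47829848e-05, -1.64475853e-05]), 'ee_pos': array([ 0.20280392, -0.51101423,  0.23057925]), 'tcp_rot': array([-8.99995334e+01,  7.51511957e-02, -6.83527607e+01]), 'wrist_force': array([ 0.3730067 , -0.337121  , -0.35343105]), 'torque': array([-0.03867181,  0.01785235,  0.00170333]), 'opening': 0.08548135662825304}
scene 47.30567690105595 279.47886485149405 207.59683912663394 0.05707232517463638 [[-0.8692, 0.3898, -0.3042, 0.1794], [-0.4944, -0.6733, 0.5497, 0.3847], [0.0095, 0.6282, 0.778, 1.0907], [0.0, 0.0, 0.0, 1.0]]
side 48.70008885501856 267.719977609935 221.94240007052457 0.0402540282470028 [[0.7325, 0.5462, -0.4064, 0.0617], [-0.6808, 0.5809, -0.4463, -0.8258], [-0.0076, 0.6036, 0.7973, 1.1486], [0.0, 0.0, 0.0, 1.0]]
wrist 60.244153498577035 282.20753495558404 213.06996101598742 -0.051861541998116205 [[0.3685, 0.896, 0.2477, 0.2658], [-0.9296, 0.3556, 0.0965, -0.4876], [-0.0017, -0.2658, 0.964, 0.373], [0.0, 0.0, 0.0, 1.0]]
```

View pics/scene0.png

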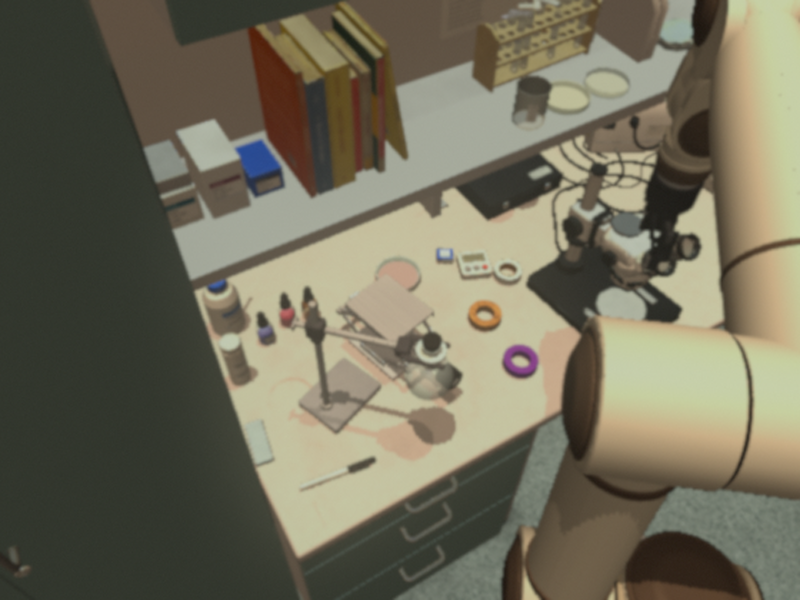

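View pics/side0.png

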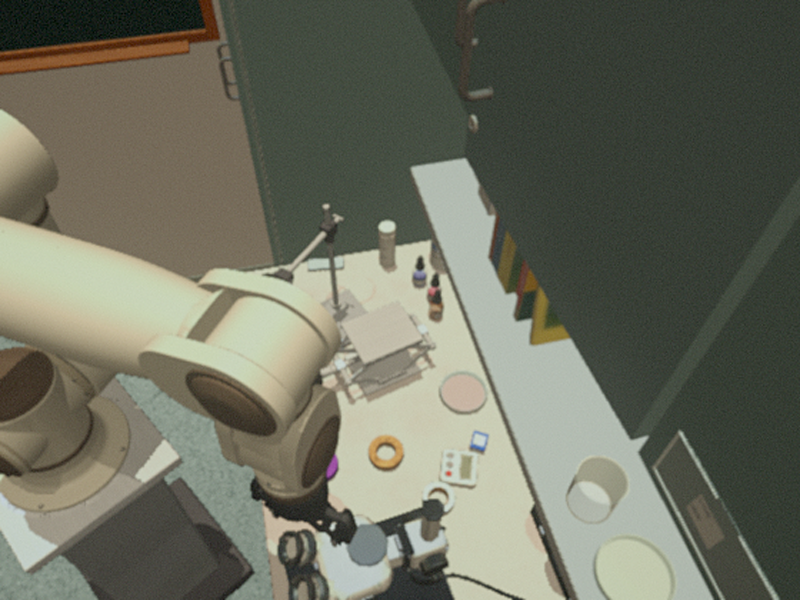

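View pics/wrist0.png

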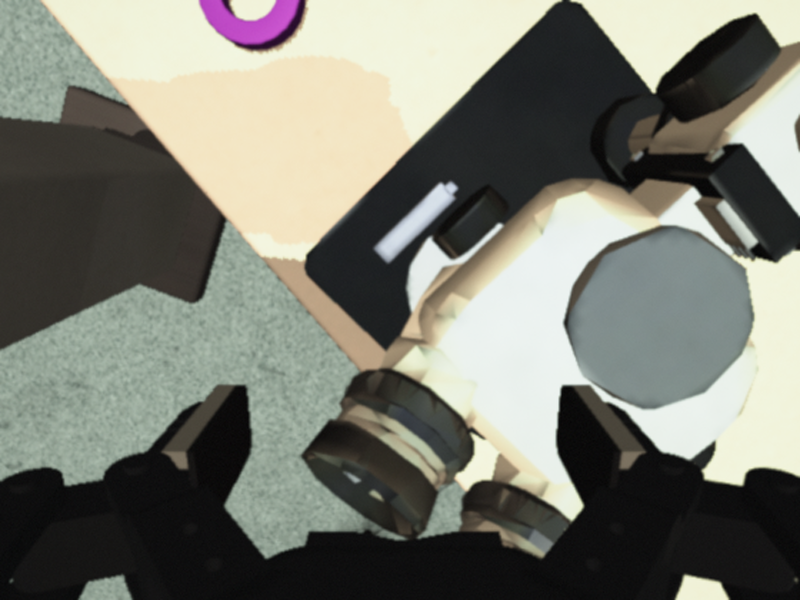

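```bash
cat > h.py <<'E'
import numpy as np,cv2
from scipy.spatial.transform import Rotation as R
from workcell import get_obs,camera,job_done
def f(c): return 210/np.tan(np.radians(c["fov_y"]/2))
def ray(c,u,v):
    F=f(c); K=np.array([[F,0,c["cx"]],[0,F,c["cy"]],[0,0,1.]])
    p=cv2.undistortPointsIter(np.array([[[u,v]]],float),K,np.array([c["k1"],0,0,0,0]),None,None,(3,100,1e-10))[0,0]
    T=c["world_from_camera"]; return T[:3,3],T[:3,:3]@np.array([p[0],-p[1],-1])
def onz(c,u,v,z):
    o,d=ray(c,u,v); return o+d*(z-o[2])/d[2]
def proj(c,P):
    T=c["world_from_camera"]; p=T[:3,:3].T@(np.asarray(P,float)-T[:3,3])
    x,y=p[0]/-p[2],-p[1]/-p[2]; s=1+c["k1"]*(x*x+y*y); return np.array([f(c)*x*s+c["cx"],f(c)*y*s+c["cy"]])
def tri(*obs):
    A=np.zeros((3,3));b=np.zeros(3)
    for c,u,v in obs:
        o,d=ray(c,u,v); d=d/np.linalg.norm(d); M=np.eye(3)-np.outer(d,d); A+=M;b+=M@o
    return np.linalg.solve(A,b)
def shot(name,fn,box=None,marks=()):
    c=camera(name); im=c["img"][:,:,::-1].copy()
    x0,y0,x1,y1=box or (0,0,560,420); s=min(800/(x1-x0),600/(y1-y0))
    o=cv2.resize(im[y0:y1,x0:x1],None,fx=s,fy=s,interpolation=cv2.INTER_CUBIC)
    for P in marks:
        u,v=proj(c,P); cv2.drawMarker(o,(int((u+.5-x0)*s),int((v+.5-y0)*s)),(0,255,0),cv2.MARKER_CROSS,12,1)
    # ticks
    for x in range(-(-x0//20)*20,x1,20):
        cv2.putText(o,str(x),(int((x+.5-x0)*s),10),0,.35,(0,0,255),1); cv2.line(o,(int((x+.5-x0)*s),12),(int((x+.5-x0)*s),18),(0,0,255),1)
    for y in range(-(-y0//20)*20,y1,20):
        cv2.putText(o,str(y),(0,int((y+.5-y0)*s)),0,.35,(0,0,255),1); cv2.line(o,(24,int((y+.5-y0)*s)),(30,int((y+.5-y0)*s)),(0,0,255),1)
    cv2.imwrite("pics/"+fn,o); np.save("pics/"+fn+".npy",c,allow_pickle=True); return c
def load(fn): return np.load("pics/"+fn+".npy",allow_pickle=True).item()
E
python3 - <<'E'
from h import *
shot("scene","s1.png",(200,180,360,320)); shot("side","d1.png",(160,130,360,350))
for n,fn in (("scene","s1.png"),("side","d1.png")):
    c=load(fn); hsv=cv2.cvtColor(c["img"],cv2.COLOR_RGB2HSV)
    m=cv2.inRange(hsv,(8,150,120),(20,255,255))
    nn,l,st,ce=cv2.connectedComponentsWithStats(m)
    for i in range(1,nn):
        if st[i,4]>40: print(n,st[i],ce[i],onz(c,*ce[i],.012))
E
```

```text
scene [329 212  21  16 132] [339.04545455 219.65151515] [ 0.43331809 -0.42392591  0.012     ]
side [43 28 41  6 57] [62.70175439 30.43859649] [0.70346035 1.20370768 0.012     ]
side [  0  29 132  22 926] [65.38012959 39.39308855] [0.67765451 1.13308478 0.012     ]
```

View pics/s1.png

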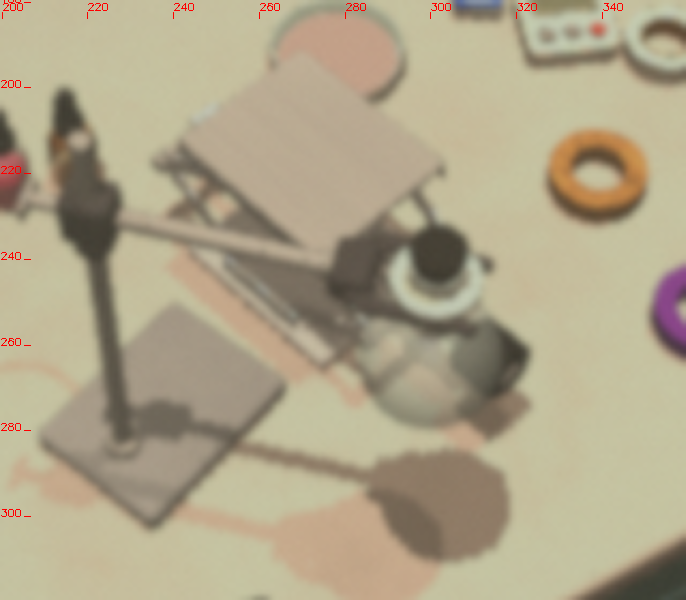

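View pics/d1.png

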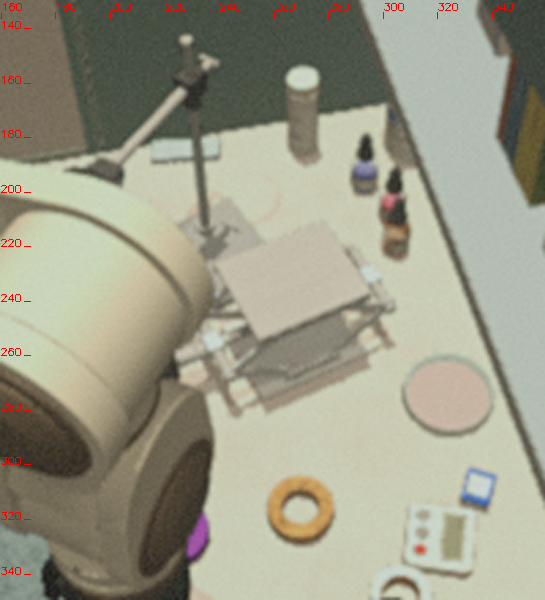

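```bash
python3 - <<'E'
from h import *
s=load("s1.png"); d=load("d1.png")
S=lambda x,y:(s,200+x/4.286-.5,180+y/4.286-.5)
D=lambda x,y:(d,160+x/2.727-.5,130+y/2.727-.5)
print("ring top",onz(*S(598,169),.02),onz(*D(300,508),.02),tri(S(598,169),D(300,508)))
z=.12
for n,p in dict(S_top=S(303,52),S_r=S(443,168),S_l=S(178,148),D_l=D(218,262),D_t=D(322,222),D_r=D(370,290),D_b=D(262,338)).items(): print(n,onz(*p,z))
print("rod top",onz(*S(65,95),.307),onz(*D(186,40),.307))
print("rod foot",onz(*S(122,440),.01),onz(*D(206,232),.01))
print("stopper top",onz(*S(440,243),.282))
E
```

```text
ring top [ 0.43257911 -0.42022288  0.02      ] [ 0.42880804 -0.42512106  0.02      ] [ 0.43206571 -0.42337342  0.01518678]
S_top [ 0.60761155 -0.33639936  0.12      ]
S_r [ 0.48927055 -0.29940356  0.12      ]
S_l [ 0.63404853 -0.23314231  0.12      ]
D_l [ 0.52052243 -0.2057515   0.12      ]
D_t [ 0.63307653 -0.24051264  0.12      ]
D_r [ 0.60817869 -0.33589584  0.12      ]
D_b [ 0.49153578 -0.30462953  0.12      ]
rod top [ 0.61258133 -0.1143078   0.307     ] [ 0.58775577 -0.09733974  0.307     ]
rod foot [ 0.59483727 -0.09885468  0.01      ] [ 0.58755288 -0.09765232  0.01      ]
stopper top [ 0.4174541  -0.14409382  0.282     ]
```

```bash
python3 - <<'E'
from h import *
s=load("s1.png"); d=load("d1.png")
for n,(u,v) in dict(purple=(364,252),tape=(355,190),timer=(332,185),blue=(311,179),petri=(279,192)).items(): print(n,onz(s,u,v,.015))
print(onz(d,160+452/2.727,130+538/2.727,.02),onz(d,160+400/2.727,130+585/2.727,.02))
E
```

```text
purple [ 0.32811489 -0.35588756  0.015     ]
tape [ 0.43898989 -0.54631633  0.015     ]
timer [ 0.50680094 -0.53001596  0.015     ]
blue [ 0.57246765 -0.52005356  0.015     ]
petri [ 0.63064911 -0.42624161  0.015     ]
[ 0.51335588 -0.54838322  0.02      ] [ 0.44374427 -0.54713279  0.02      ]
```

Request:
play_rows:
  moves:
    - [[0,0,0],[0,-0.03,0.03],100]
    - [[0,0,0],[0,-0.03,0.08],100]
    - [[0,0,0],[0,-0.03,0.13],100]
    - [[0,0,0],[0,-0.03,0.18],100]
    - [[0,0,0],[0.002,-0.02,0.225],100]

```text
time: 0.75
ee_pos: [0.4149, -0.4291, 0.2525]
tcp_rot: [-89.9, -0.1, -68.3]
wrist_force: [0.2, -1.5, 0.3]
opening: 0.0852
```

```bash
python3 - <<'E'
from h import *
c=shot("wrist","w1.png",None,[(.431,-.4225,.02)]); shot("scene","s2.png",(180,150,400,310))
print(get_obs()["ee_pos"],get_obs()["q"])
E
```

```text
[ 0.41679453 -0.4276357   0.24898297] [-4.57636777e+01  1.22889681e+01  2.02727339e+01  9.81200384e+01
  5.89383883e-02  1.12310890e+02]
```

View pics/w1.png

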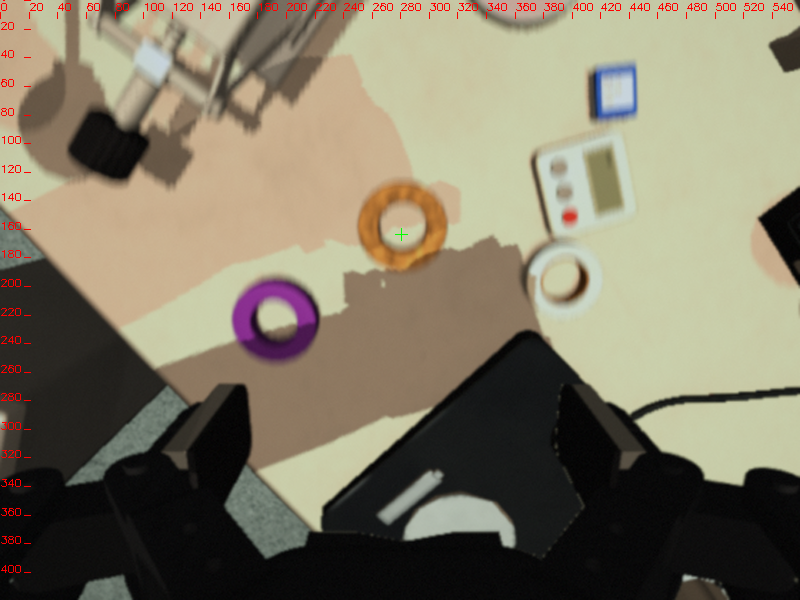

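```bash
python3 - <<'E'
from h import *
c=load("w1.png"); P=lambda x,y,z:onz(c,x/1.4286-.5,y/1.4286-.5,z)
print(P(403,224,.02)); print("knob",P(108,145,.065))
o=get_obs(); Rm=R.from_euler('xyz',o["tcp_rot"],degrees=True).as_matrix()
print(Rm.round(3)); t=np.array([.432,-.422,0]); print(Rm.T@(P(403,224,.02)-o["ee_pos"]),Rm.T@(t-o["ee_pos"]))
E
```

```text
[ 0.43827733 -0.42080203  0.02      ]
knob [ 0.42177552 -0.2298423   0.065     ]
[[ 0.373 -0.001  0.928]
 [-0.928  0.002  0.373]
 [-0.003 -1.     0.   ]]
[0.00227551 0.22897894 0.0224695 ] [0.0010947  0.24898176 0.0161979 ]
```

Request:
play_rows:
  moves:
    - [[0,0,0],[0.001,0.045,0.018],100]
    - [[0,0,0],[0.001,0.09,0.018],100]
    - [[0,0,0],[0.001,0.135,0.018],100]
    - [[0,0,0],[0.001,0.175,0.018],100]
    - [[0,0,0],[0.001,0.185,0.018],100]

```text
time: 1.35
ee_pos: [0.4275, -0.4227, 0.0614]
tcp_rot: [-90.2, 0.4, -68.4]
wrist_force: [-1.0, 0.2, 0.5]
opening: 0.0855
```

```bash
python3 - <<'E'
from h import *
c=shot("wrist","w2.png")
print(get_obs()["ee_pos"],get_obs()["tcp_rot"])
E
```

```text
[ 0.42797886 -0.42318045  0.06252749] [-90.14269456   0.30721933 -68.3793416 ]
```

View pics/w2.png

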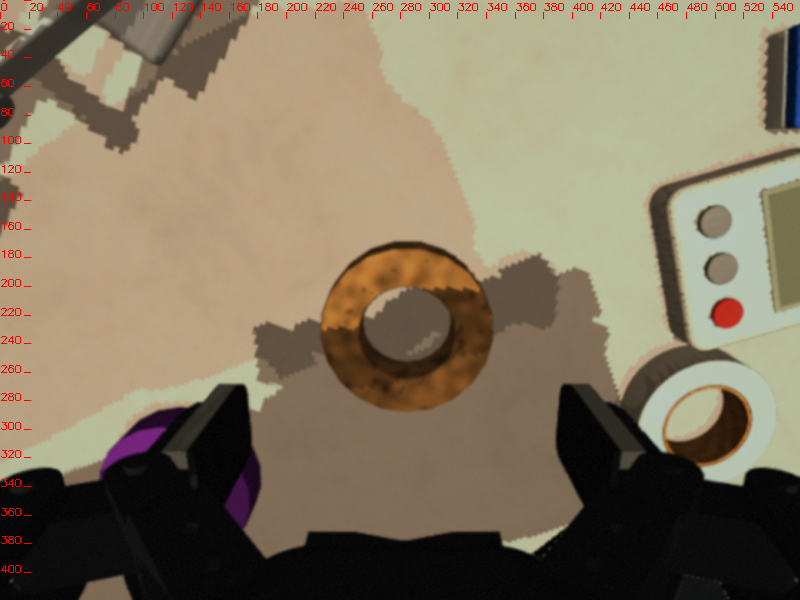

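```bash
python3 - <<'E'
from h import *
c=load("w2.png"); p=onz(c,407/1.4286-.5,324/1.4286-.5,.02)
o=get_obs(); Rm=R.from_euler('xyz',o["tcp_rot"],degrees=True).as_matrix()
print(p,Rm.T@(p-o["ee_pos"]))
print(Rm.T@(c["world_from_camera"][:3,3]-o["ee_pos"]))
E
```

```text
[ 0.43674389 -0.4212792   0.02      ] [0.00169009 0.04249687 0.00895475]
[ 0.00084321 -0.14123227  0.06701566]
```

Request:
play_rows:
  moves:
    - [[0,0,0],[0.001,0.03,0.008],100]
    - [[0,0,0],[0.001,0.056,0.008],100]
    - [[0,0,0],[0.001,0.061,0.008],100]
    - [[0,0,0],[0.001,0.061,0.008],100]
    - [[0,0,0],[0.001,0.061,0.008],60]
  grip_force: 25

```text
time: 1.9
ee_pos: [0.4384, -0.4234, 0.0078]
tcp_rot: [-89.9, -0.2, -68.4]
wrist_force: [-1.0, 0.8, 0.8]
opening: 0.0731
```

Request:
play_rows:
  moves:
    - [[0,0,0],[0,0,0],60]
    - [[0,0,0],[0,0,0],60]
    - [[0,0,0],[0,0,0],60]
    - [[0,0,0],[0,0,0],60]
    - [[0,0,0],[0,0,0],60]

```text
time: 2.4
ee_pos: [0.4385, -0.4233, 0.0084]
tcp_rot: [-89.9, -0.2, -68.4]
wrist_force: [-2.5, 1.3, 8.6]
opening: 0.0649
```

Request:
play_rows:
  moves:
    - [[0,0,0],[0,-0.04,0],60]
    - [[0,0,0],[0,-0.08,0],60]
    - [[0,0,0],[0,-0.12,0],60]
    - [[0,0,0],[0,-0.165,0],60]
    - [[0,0,0],[0,-0.175,0],60]

```text
time: 2.9
ee_pos: [0.4389, -0.4237, 0.1879]
tcp_rot: [-89.8, -0.5, -68.4]
wrist_force: [-0.0, 0.7, -0.2]
opening: 0.0646
```

Request:
play_rows:
  moves:
    - [[0,0,0],[-0.015,0,0.027],60]
    - [[0,0,0],[-0.035,0,0.063],60]
    - [[0,0,0],[-0.055,0,0.1],60]
    - [[0,0,0],[-0.075,0,0.135],60]
    - [[0,0,0],[-0.09,0,0.16],60]

```text
time: 3.4
ee_pos: [0.5545, -0.2778, 0.181]
tcp_rot: [-89.9, -0.0, -68.3]
wrist_force: [1.2, -0.3, -1.1]
opening: 0.0646
```

```bash
python3 - <<'E'
from h import *
shot("wrist","w3.png"); shot("scene","s3.png",(200,160,360,280));shot("side","d3.png",(200,170,340,290))
o=get_obs(); print(o["ee_pos"],o["tcp_rot"],o["opening"],o["wrist_force"],o["q"])
E
```

```text
[ 0.55408883 -0.27833311  0.18071132] [-8.99786670e+01 -2.59615007e-02 -6.81945895e+01] 0.06514198152776962 [-1.355105    0.39974627 -0.63102457] [-2.66709889e+01  1.39799971e+01  1.46710515e+01  9.06574752e+01
 -1.23895360e-03  1.31523595e+02]
```

View pics/w3.png

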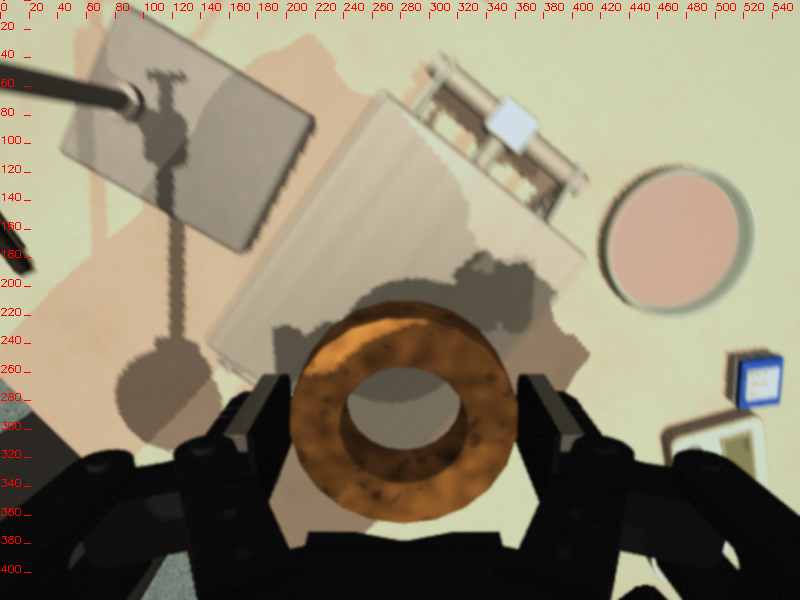

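View pics/s3.png

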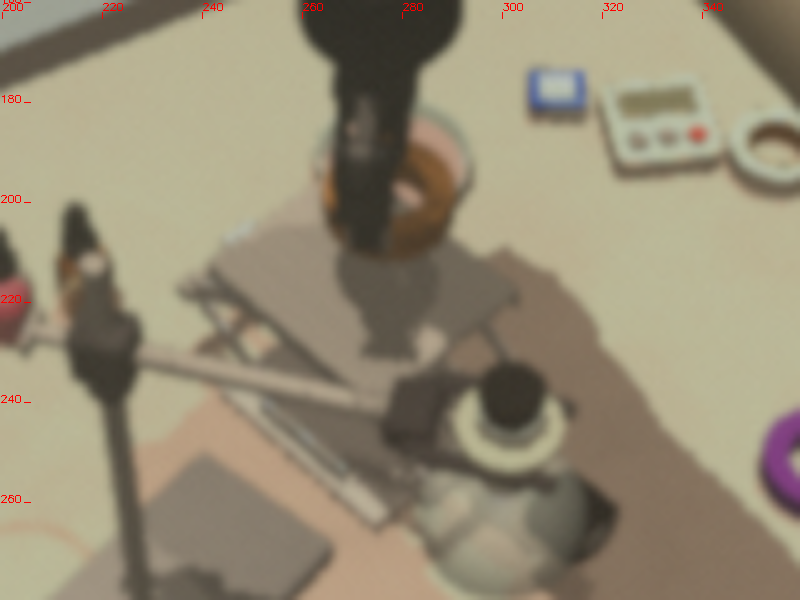

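View pics/d3.png

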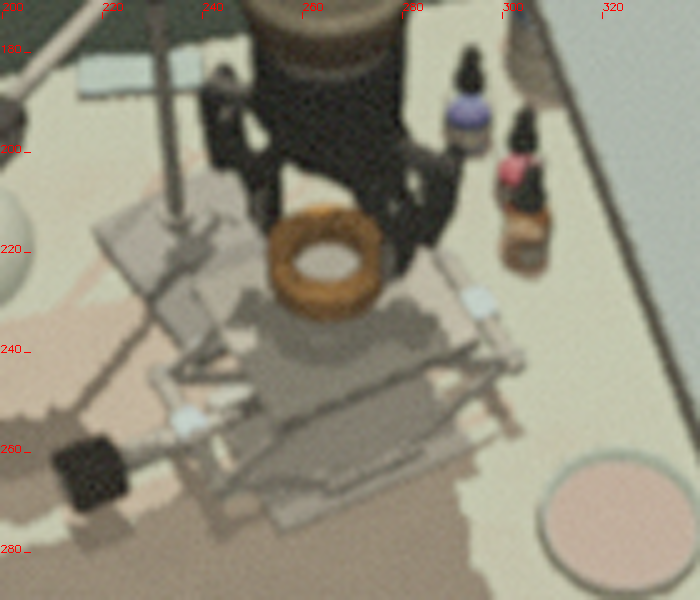

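```bash
python3 - <<'E'
from h import *
c=load("w3.png"); W=lambda x,y:(c,x/1.4286-.5,y/1.4286-.5)
s=load("s3.png"); d=load("d3.png"); D=lambda x,y:(d,200+x/5-.5,170+y/5-.5); S=lambda x,y:(s,200+x/5-.5,160+y/5-.5)
A,B,C=[onz(*W(*p),.12) for p in ((380,92),(585,257),(208,338))]
print(A,B,C,np.linalg.norm(A-B),np.linalg.norm(A-C),(B+C)/2, np.degrees(np.arctan2(*(A-C)[1::-1])))
print("side corners; rightfront etc",onz(*S(515,298),.12),onz(*S(210,268),.12))
print("rod foot",onz(*W(135,100),.01), "ring tri",tri(W(404,411),D(327,260)))
for z in(.19,.195,.2,.205): print(z,onz(*W(404,411),z),onz(*D(327,260),z),[np.linalg.norm(onz(*W(290,411),z)-onz(*W(517,411),z))])
print("knob side",onz(*D(92,473),.063))
E
```

```text
[ 0.63794114 -0.23641513  0.12      ] [ 0.61067923 -0.33481193  0.12      ] [ 0.52177183 -0.20387022  0.12      ] 0.10210358815056822 0.12064195406181973 [ 0.56622553 -0.26934108  0.12      ] -15.650249497344893
side corners; rightfront etc [ 0.48945923 -0.29779557  0.12      ] [ 0.63464407 -0.23631932  0.12      ]
rod foot [ 0.59417773 -0.09582463  0.01      ] ring tri [ 0.55017469 -0.27989742  0.18277588]
0.19 [ 0.55419439 -0.27922262  0.19      ] [ 0.54604078 -0.28320679  0.19      ] [np.float64(0.06468600864188911)]
0.195 [ 0.55655704 -0.27828109  0.195     ] [ 0.54351452 -0.28603702  0.195     ] [np.float64(0.06226180941773826)]
0.2 [ 0.55891968 -0.27733957  0.2       ] [ 0.54098826 -0.28886725  0.2       ] [np.float64(0.059837610193587375)]
0.205 [ 0.56128233 -0.27639804  0.205     ] [ 0.538462   -0.29169748  0.205     ] [np.float64(0.05741341096943658)]
knob side [ 0.41659181 -0.23081937  0.063     ]
```

Request:
play_rows:
  moves:
    - [[0,0,0],[-0.004,0,0.013],60]
    - [[0,0,0],[-0.004,0.02,0.013],60]
    - [[0,0,0],[-0.004,0.035,0.013],60]
    - [[0,0,0],[-0.004,0.045,0.013],60]
    - [[0,0,0],[-0.004,0.047,0.013],60]

```text
time: 4.05
ee_pos: [0.5632, -0.2714, 0.1321]
tcp_rot: [-90.1, 0.1, -68.4]
wrist_force: [-0.0, 1.1, -0.7]
opening: 0.0647
```

Request:
play_rows:
  moves:
    - [[0,0,0],[0,0.001,0],60]
    - [[0,0,0],[0,0.001,0],60]
    - [[0,0,0],[0,0.002,0],60]
    - [[0,0,0],[0,0.002,0],60]
    - [[0,0,0],[0,0.002,0],60]

```text
time: 4.55
ee_pos: [0.5639, -0.2712, 0.1316]
tcp_rot: [-90.0, -0.0, -68.4]
wrist_force: [-0.3, -0.3, -0.4]
opening: 0.0648
```

Request:
play_rows:
  moves:
    - [[0,0,0],[0,0.001,0],60]
    - [[0,0,0],[0,0.001,0],60]
    - [[0,0,0],[0,0.002,0],60]
    - [[0,0,0],[0,0.002,0],60]
    - [[0,0,0],[0,0.002,0],60]

```text
time: 5.05
ee_pos: [0.5639, -0.2712, 0.13]
tcp_rot: [-90.0, -0.0, -68.4]
wrist_force: [-1.5, 1.3, 5.2]
opening: 0.0649
```

Request:
play_rows:
  moves:
    - [[0,0,0],[0,0.001,0],60]
    - [[0,0,0],[0,0.001,0],60]
    - [[0,0,0],[0,0.001,0],60]
    - [[0,0,0],[0,0.001,0],60]
    - [[0,0,0],[0,0.001,0],60]

```text
time: 5.55
ee_pos: [0.5639, -0.2712, 0.1297]
tcp_rot: [-89.9, -0.1, -68.4]
wrist_force: [-3.3, 2.0, 8.9]
opening: 0.0645
```

Request:
play_rows:
  moves:
    - [[0,0,0],[0,-0.001,0],60]
    - [[0,0,0],[0,-0.001,0],100]
    - [[0,0,0],[0,-0.001,0],100]
    - [[0,0,0],[0,-0.001,0],100]
    - [[0,0,0],[0,-0.001,0],100]

```text
time: 6.05
ee_pos: [0.5637, -0.2711, 0.1289]
tcp_rot: [-90.0, 0.0, -68.4]
wrist_force: [-0.0, 0.3, -0.3]
opening: 0.0854
```

Request:
play_rows:
  moves:
    - [[0,0,0],[0,-0.02,0],100]
    - [[0,0,0],[0,-0.05,0],100]
    - [[0,0,0],[0,-0.1,0],100]
    - [[0,0,0],[0,-0.15,0],100]
    - [[0,0,0],[0,-0.16,0],100]

```text
time: 6.55
ee_pos: [0.5644, -0.2715, 0.2958]
tcp_rot: [-89.7, -0.3, -68.4]
wrist_force: [0.7, 0.5, -0.2]
opening: 0.085
```

```bash
python3 - <<'E'
from h import *
shot("wrist","w4.png"); shot("scene","s4.png",(200,160,360,280));shot("side","d4.png",(200,130,340,250))
o=get_obs(); print(o["ee_pos"],o["tcp_rot"],o["opening"],o["wrist_force"],o["q"])
E
```

```text
[ 0.56418062 -0.27134664  0.28937238] [-8.99610634e+01 -4.48371349e-02 -6.83548210e+01] 0.08534537936267897 [-0.65467789 -0.54165216 -0.71873304] [-2.56847541e+01  1.81073757e+01  3.19731275e+01  1.03806394e+02
 -1.76067197e-03  1.32670051e+02]
```

View pics/w4.png

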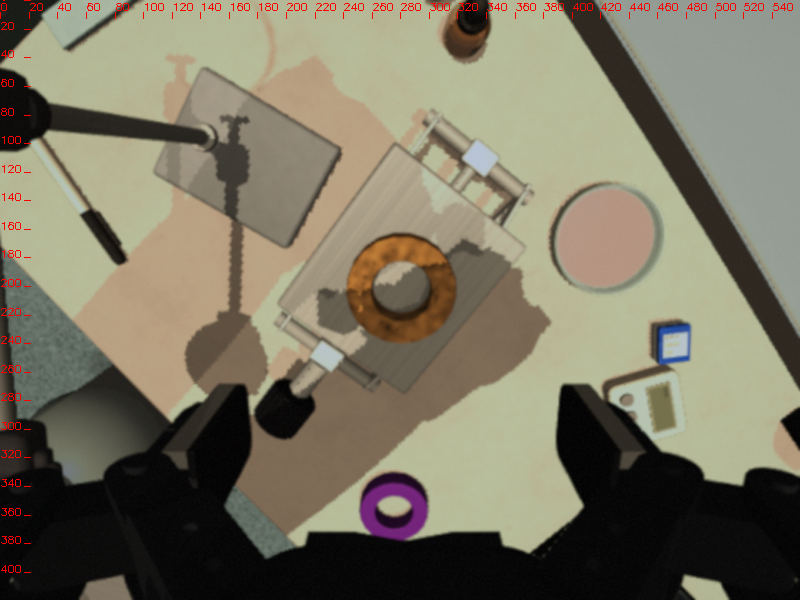

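View pics/s4.png

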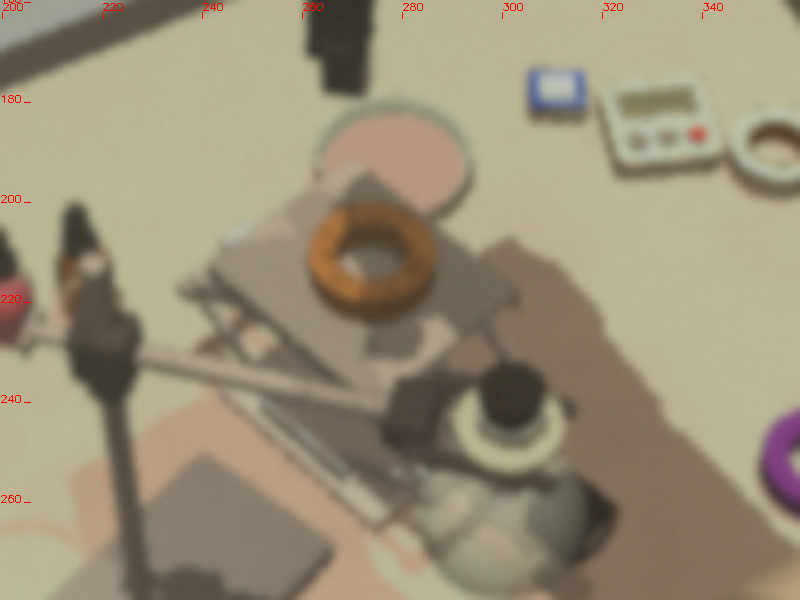

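View pics/d4.png

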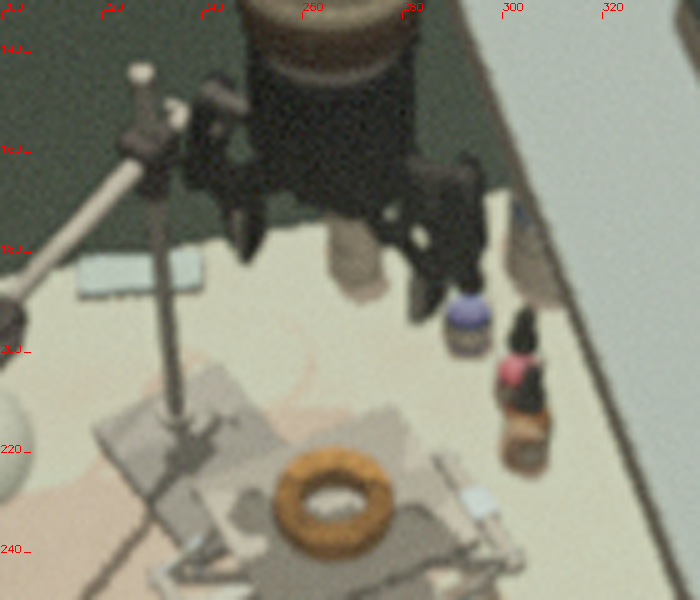

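```bash
python3 - <<'E'
from h import *
c=load("w4.png"); W=lambda x,y:(c,x/1.4286-.5,y/1.4286-.5)
s=load("s4.png"); d=load("d4.png"); D=lambda x,y:(d,200+x/5-.5,130+y/5-.5); S=lambda x,y:(s,200+x/5-.5,160+y/5-.5)
P=[onz(*W(*p),.1215) for p in ((397,144),(525,249),(405,392),(278,303))]
print(P,np.mean(P,0),[np.linalg.norm(P[i]-P[i-1]) for i in range(4)])
print("ring",onz(*W(402,287),.1415),onz(*S(372,254),.1415),onz(*D(334,499),.1415))
print("rodfoot",onz(*W(208,137),.01),"rodtop",onz(*D(140,73),.307),onz(*S(75,215),.307))
print("stopper",onz(*S(512,395),.282))
print("knob",onz(*W(285,408),.062))
E
```

```text
[array([ 0.6372233 , -0.24054064,  0.1215    ]), array([ 0.60846683, -0.33704359,  0.1215    ]), array([ 0.49196429, -0.30327024,  0.1215    ]), array([ 0.51935683, -0.20558027,  0.1215    ])] [ 0.56425281 -0.27160869  0.1215    ] [np.float64(0.12294198752526811), np.float64(0.1006963433379275), np.float64(0.1212991402915968), np.float64(0.10145777419576199)]
ring [ 0.56227173 -0.27329208  0.1415    ] [ 0.55848234 -0.27123414  0.1415    ] [ 0.5554303  -0.27769065  0.1415    ]
rodfoot [ 0.59140277 -0.09573161  0.01      ] rodtop [ 0.58752713 -0.09677525  0.307     ] [ 0.61158304 -0.11223908  0.307     ]
stopper [ 0.41519133 -0.13867914  0.282     ]
knob [ 0.41845944 -0.22965886  0.062     ]
```

Request:
play_rows:
  moves:
    - [[0,2,0],[-0.02,-0.02,0],100]
    - [[0,4,0],[-0.06,-0.025,0.002],100]
    - [[0,5,0],[-0.1,-0.025,0.004],100]
    - [[0,7,0],[-0.14,-0.025,0.0046],100]
    - [[0,7,0],[-0.164,-0.025,0.0046],100]

```text
time: 7.2
ee_pos: [0.5061, -0.1149, 0.3124]
tcp_rot: [-90.1, 0.1, -75.4]
wrist_force: [1.1, -0.5, 0.4]
opening: 0.0857
```

```bash
python3 - <<'E'
from h import *
shot("wrist","w5.png"); shot("scene","s5.png",(190,140,350,260));shot("side","d5.png",(140,120,300,240))
o=get_obs(); print(o["ee_pos"],o["tcp_rot"],o["opening"],o["wrist_force"],o["q"])
E
```

```text
[ 0.5069221  -0.1158922   0.31294378] [-9.00871803e+01  4.22273208e-02 -7.52326693e+01] 0.08548758836070164 [-0.16908188 -0.45519604  0.07211445] [-1.28759439e+01  3.66827294e+00  1.79542700e+01  1.04382818e+02
 -3.04143420e-03  1.52356696e+02]
```

View pics/w5.png

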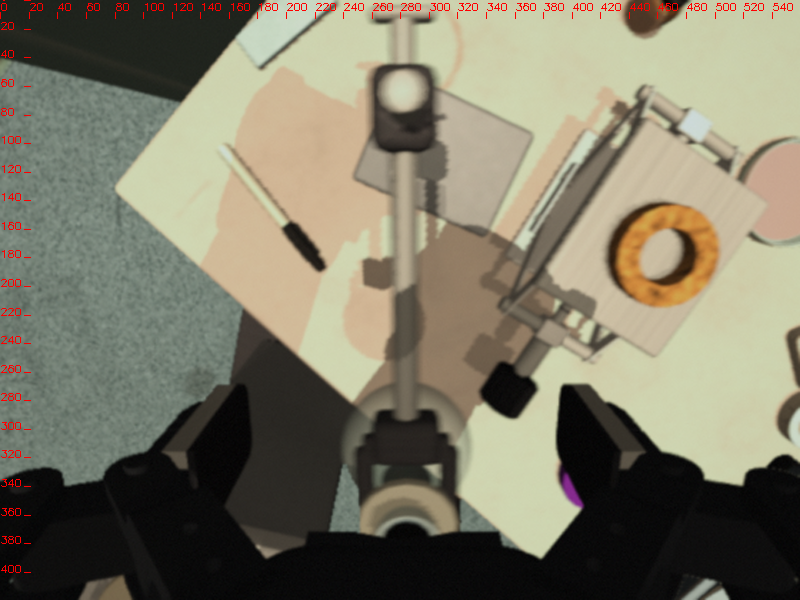

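View pics/s5.png

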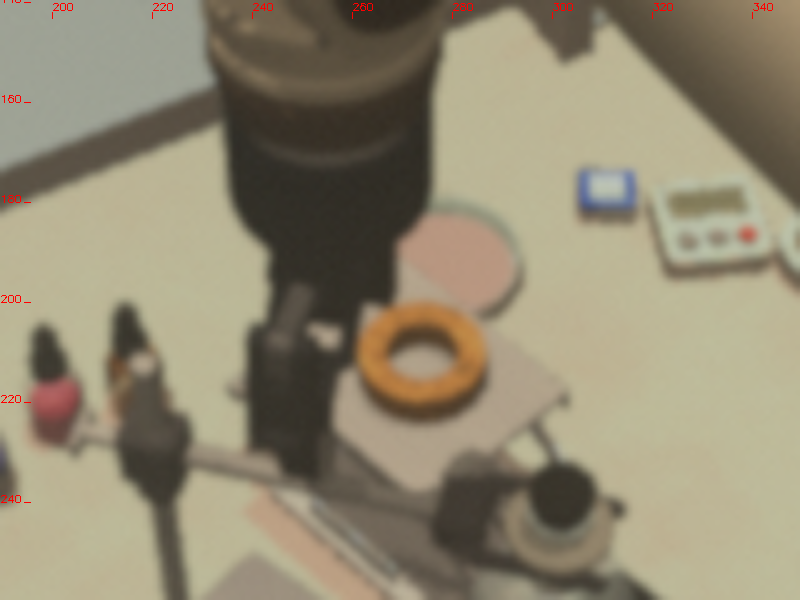

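```bash
python3 - <<'E'
from h import *
c=load("w5.png"); W=lambda x,y:(c,x/1.4286-.5,y/1.4286-.5)
o=get_obs(); Rm=R.from_euler('xyz',o["tcp_rot"],degrees=True).as_matrix()
for p,z in (((401.5,160),.2525),((404,280),.2525),((405,400),.2525),((403,90),.307)):
    q=onz(*W(*p),z); print(q,Rm.T@(q-o["ee_pos"]))
q=onz(*W(665,254),.1415); print("ring",q)
E
```

```text
[ 0.57231902 -0.09779178  0.2525    ] [-0.00078868  0.06034106  0.06794238]
[ 0.527591   -0.11043024  0.2525    ] [3.13850896e-05 6.04111717e-02 2.14703526e-02]
[ 0.4767742  -0.12412319  0.2525    ] [ 0.00031913  0.06049104 -0.03115811]
[ 0.58998347 -0.09398681  0.307     ] [-5.56464287e-06  5.81307028e-03  8.59102730e-02]
ring [ 0.56024495 -0.26883875  0.1415    ]
```

Request:
play_rows:
  moves:
    - [[0,0,0],[0,0.03,0],100]
    - [[0,0,0],[0,0.06,0],100]
    - [[0,0,0],[0,0.08,0],100]
    - [[0,0,0],[0,0.084,0],30]
    - [[0,0,0],[0,0.084,0],5]
  grip_force: 30

```text
time: 7.85
ee_pos: [0.5072, -0.1176, 0.2292]
tcp_rot: [-90.1, 0.1, -75.4]
wrist_force: [-0.4, 0.4, 0.1]
opening: 0.0591
```

Request:
play_rows:
  moves:
    - [[0,0,0],[0,0,0],5]
    - [[0,0,0],[0,0,0],5]
    - [[0,0,0],[0,0,0],5]
    - [[0,0,0],[0,0,0],5]
    - [[0,0,0],[0,0,0],5]

```text
time: 8.35
ee_pos: [0.5079, -0.1171, 0.2312]
tcp_rot: [-89.9, -0.0, -75.3]
wrist_force: [-0.4, 0.3, 5.6]
opening: 0.01
```

Request:
play_rows:
  moves:
    - [[0,-6,0],[0.009,0,0.0005],5]
    - [[0,-12,0],[0.0179,0,0.0019],5]
    - [[0,-18,0],[0.0266,0,0.0042],5]
    - [[0,-24,0],[0.035,0,0.0074],5]
    - [[0,-30,0],[0.043,0,0.0115],5]

```text
time: 8.85
ee_pos: [0.5302, -0.155, 0.2312]
tcp_rot: [-89.9, -0.0, -45.1]
wrist_force: [2.6, 8.0, 5.8]
opening: 0.0098
```

Request:
play_rows:
  moves:
    - [[0,-6,0],[0.009,0,0.0005],5]
    - [[0,-12,0],[0.0179,0,0.0019],5]
    - [[0,-18,0],[0.0266,0,0.0042],5]
    - [[0,-24,0],[0.035,0,0.0074],5]
    - [[0,-30,0],[0.043,0,0.0115],5]

```text
time: 9.35
ee_pos: [0.5685, -0.1769, 0.2312]
tcp_rot: [-89.8, -0.0, -15.0]
wrist_force: [-1.6, 9.9, 6.8]
opening: 0.0098
```

```bash
python3 - <<'E'
from h import *
shot("wrist","w6.png"); shot("scene","s6.png",(190,140,350,260));shot("side","d6.png",(200,120,340,240))
o=get_obs(); print(o["ee_pos"],o["tcp_rot"],o["opening"],o["wrist_force"],o["q"])
v=o["ee_pos"]-[.590,-.094,0]; print(np.hypot(*v[:2]),np.degrees(np.arctan2(v[1],v[0]))%360)
E
```

```text
[ 0.56904938 -0.17699257  0.23118115] [-89.84795264  -0.10094076 -15.22075165] 0.010027370386485466 [2.2343616  7.32677774 6.42449754] [-17.35182475  11.36389121  17.19431691  95.73520874   0.15569574
  87.86892233]
0.08559611177902396 255.83226886136947
```

View pics/w6.png

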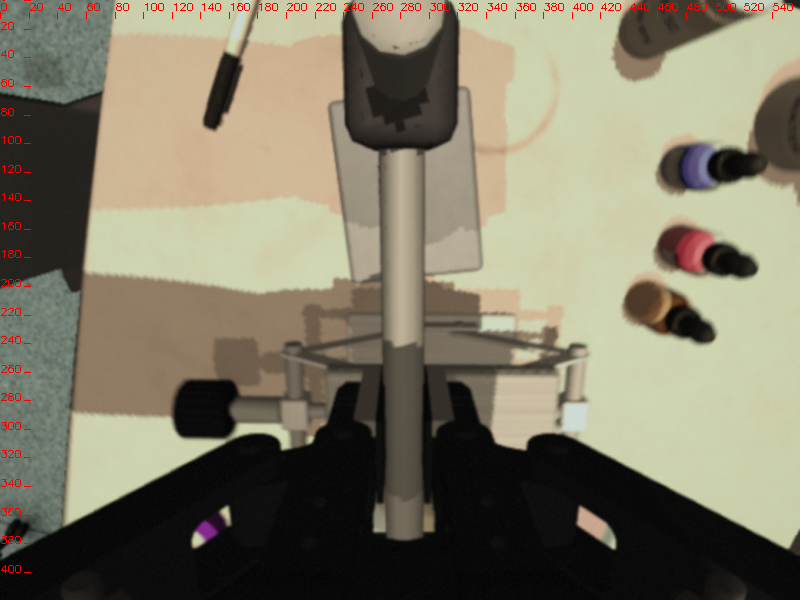

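View pics/s6.png

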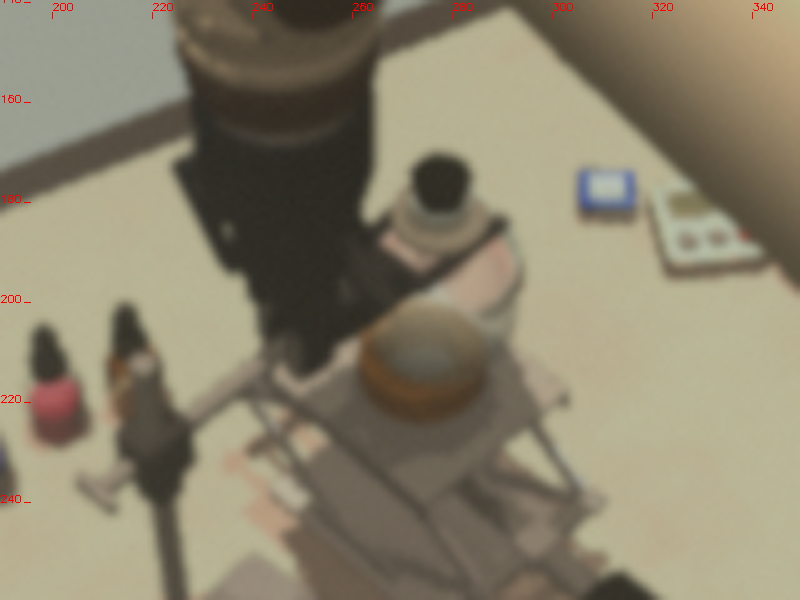

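View pics/d6.png

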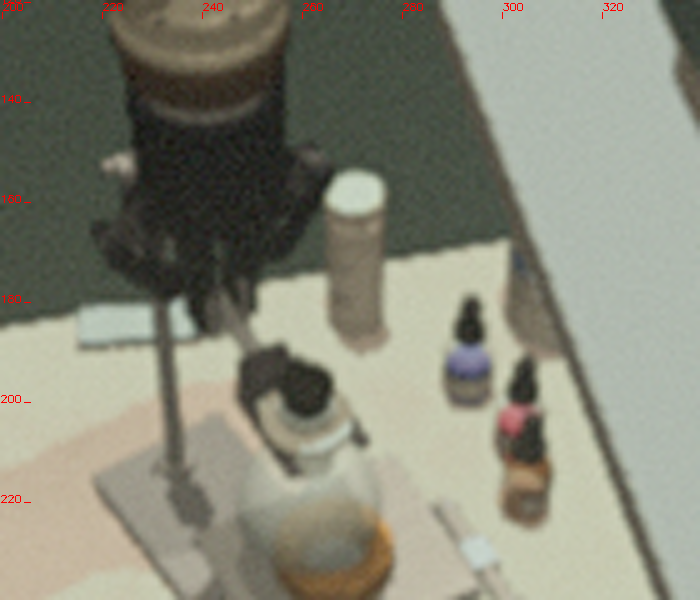

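```bash
python3 - <<'E'
from h import *
s=load("s6.png"); d=load("d6.png"); D=lambda x,y:(d,200+x/5-.5,120+y/5-.5); S=lambda x,y:(s,190+x/5-.5,140+y/5-.5)
print(onz(*S(441,180),.282),onz(*D(306,387),.282),tri(S(441,180),D(306,387)))
a=np.radians(255.8); print("fk",.59+.18*np.cos(a),-.094+.18*np.sin(a))
c=load("w6.png"); W=lambda x,y:(c,x/1.4286-.5,y/1.4286-.5)
print("knob",onz(*W(205,408),.062),onz(*W(293,414),.062),onz(*W(574,416),.062))
E
```

```text
[ 0.54592468 -0.26679894  0.282     ] [ 0.54322296 -0.2728288   0.282     ] [ 0.5467753  -0.26984467  0.2776821 ]
fk 0.5458446705418155 -0.268500162981125
knob [ 0.41754806 -0.22966504  0.062     ] [ 0.4733718  -0.24883887  0.062     ] [ 0.65418543 -0.29937642  0.062     ]
```

Request:
play_rows:
  moves:
    - [[0,-2.3,0],[0.0035,0,0.0001],5]
    - [[0,-4.6,0],[0.0069,0,0.0003],5]
    - [[0,-4.6,0],[0.0069,0,0.0003],5]
    - [[0,-4.6,0],[0.0069,0,0.0003],5]
    - [[0,-4.6,0],[0.0069,0,0.0003],5]

```text
time: 10.0
ee_pos: [0.5754, -0.1783, 0.2312]
tcp_rot: [-89.9, -0.1, -10.7]
wrist_force: [2.5, 8.0, 5.6]
opening: 0.0098
```

```bash
python3 - <<'E'
from h import *
shot("scene","s7.png",(220,150,340,240));shot("side","d7.png",(220,170,340,260))
o=get_obs(); print(o["ee_pos"],o["tcp_rot"],o["opening"],o["wrist_force"])
v=o["ee_pos"]-[.590,-.094,0]; print(np.hypot(*v[:2]),np.degrees(np.arctan2(v[1],v[0]))%360)
E
```

```text
[ 0.57538715 -0.17833648  0.23121455] [-89.85635396  -0.10419422 -10.67030955] 0.009860908536044526 [2.53339986 8.14380543 6.43935242]
0.08559309262108311 260.1700439061539
```

View pics/s7.png

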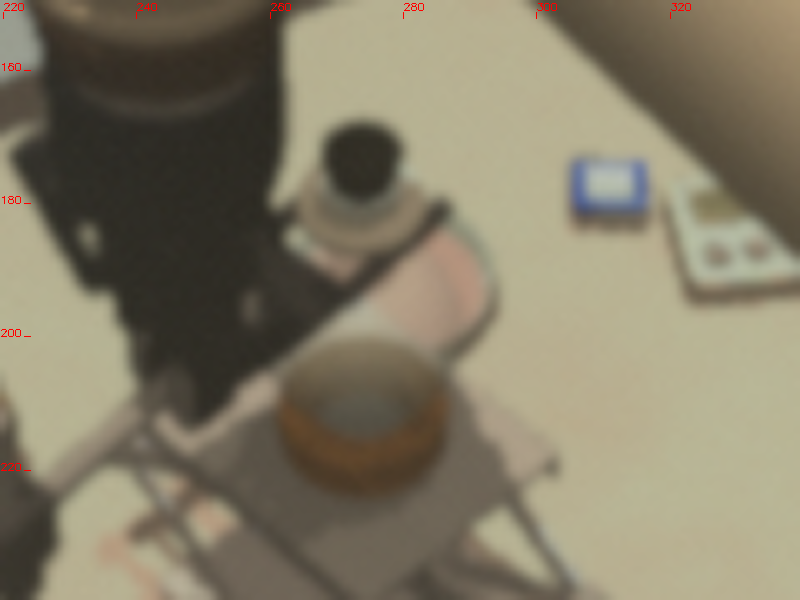

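View pics/d7.png

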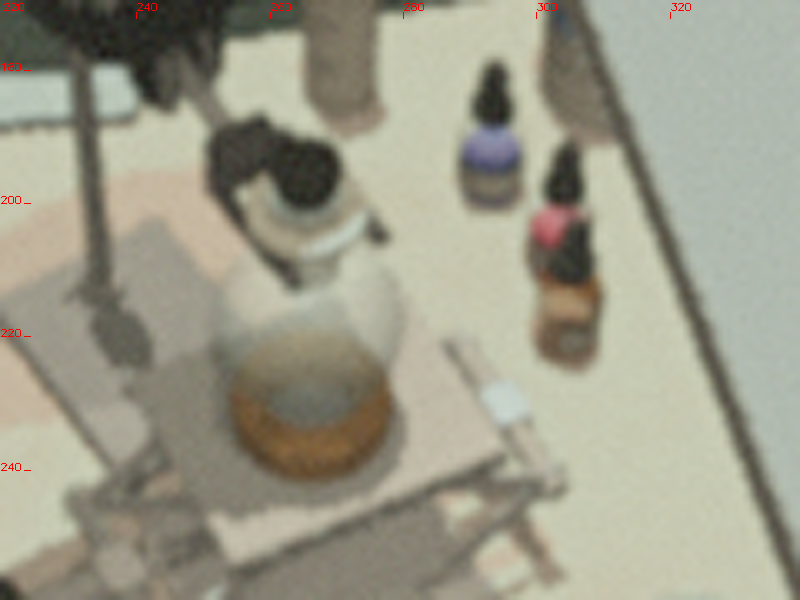

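```bash
python3 - <<'E'
from h import *
k=6.6667
s=load("s7.png"); d=load("d7.png"); D=lambda x,y:(d,220+x/k-.5,170+y/k-.5); S=lambda x,y:(s,220+x/k-.5,150+y/k-.5)
print("stopper",onz(*S(363,152),.282),onz(*D(309,165),.282),tri(S(363,152),D(309,165)))
print("ring",onz(s,273.9,210.3,.1415),onz(*D(311,397),.1415))
for P in [(.562,-.271,.185),(.56,-.272,.282),(.56,-.272,.1415)]:
    a=proj(s,P);b=proj(d,P); print(P,(a-[219.5,149.5])*k,(b-[219.5,169.5])*k)
a=np.radians(260.2+.3); print("fk",.59+.18*np.cos(a),-.094+.18*np.sin(a))
E
```

```text
stopper [ 0.55836722 -0.27115185  0.282     ] [ 0.55815277 -0.27521194  0.282     ] [ 0.55971819 -0.27343969  0.27919803]
ring [ 0.55848234 -0.27123414  0.1415    ] [ 0.5557029  -0.27680119  0.1415    ]
(0.562, -0.271, 0.185) [354.16205872 328.61551806] [311.58454047 314.25772673]
(0.56, -0.272, 0.282) [360.14092624 148.71106507] [306.76264246 157.55405775]
(0.56, -0.272, 0.1415) [360.22170326 402.40963404] [310.73347175 384.16969122]
fk 0.560291430945078 -0.27153140827670164
```

Request:
play_rows:
  moves:
    - [[0,0,0],[0,0,0],40]
    - [[0,0,0],[0,0,0],100]
    - [[0,0,0],[0,0,0],100]
    - [[0,0,0],[0,0,0],100]
    - [[0,0,0],[0,0,0],100]

```text
time: 10.6
ee_pos: [0.5746, -0.1799, 0.2301]
tcp_rot: [-90.0, 0.0, -10.8]
wrist_force: [0.8, 0.3, 0.4]
opening: 0.0809
```

Request:
play_rows:
  moves:
    - [[0,0,0],[0,-0.02,0],100]
    - [[0,0,0],[0,-0.05,0],100]
    - [[0,0,0],[0,-0.09,0],100]
    - [[0,0,0],[0,-0.12,0],100]
    - [[0,0,0],[0,-0.12,0],100]

```text
time: 11.1
ee_pos: [0.5751, -0.18, 0.3548]
tcp_rot: [-90.0, -0.4, -10.8]
wrist_force: [0.7, -0.1, -1.1]
opening: 0.0855
```

```bash
python3 - <<'E'
from h import *
c4=load("w4.png");c6=load("w6.png");c1=load("w1.png");d=load("d3.png")
W=lambda c,x,y:(c,x/1.4286-.5,y/1.4286-.5)
obs=[W(c4,285,408),W(c6,205,408),W(c1,108,145),(d,200+92/5-.5,170+473/5-.5)]
print(tri(*obs)); 
for i in range(4): print(tri(*[o for j,o in enumerate(obs) if j!=i]))
shot("scene","s8.png",(220,150,340,240));shot("wrist","w8.png")
o=get_obs(); print(o["ee_pos"],o["tcp_rot"],o["opening"],o["wrist_force"],o["q"])
E
```

```text
[ 0.41868518 -0.22930663  0.06192092]
[ 0.41875589 -0.22910925  0.06169472]
[ 0.41889095 -0.22887553  0.06081903]
[ 0.41738334 -0.22975595  0.06097592]
[ 0.42037336 -0.2292893   0.06493071]
[ 0.57509468 -0.17997192  0.35043961] [-9.00088216e+01 -5.91786140e-02 -1.07581424e+01] 0.08523576856541838 [ 0.9251001   0.63154605 -0.28210756] [-1.73762323e+01  1.82026411e+01  3.93289424e+01  1.11066500e+02
 -1.94243668e-03  8.33819136e+01]
```

View pics/s8.png

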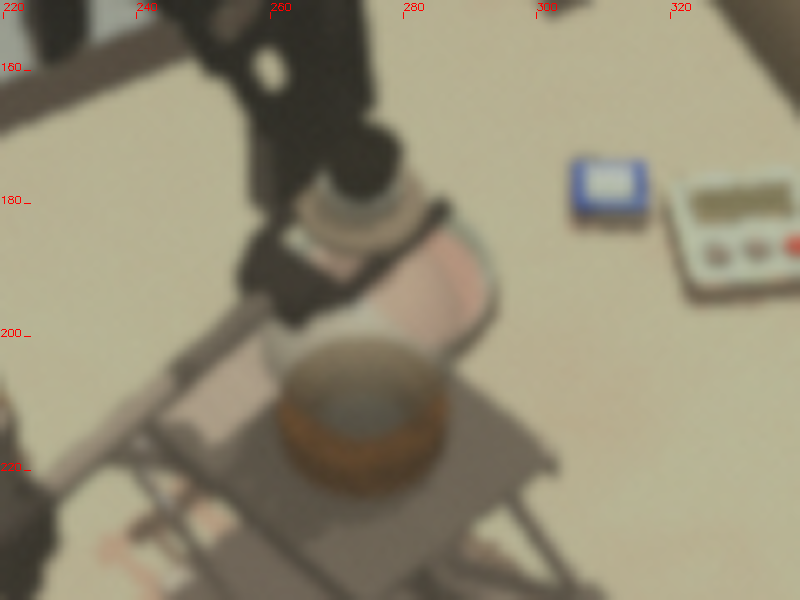

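View pics/w8.png

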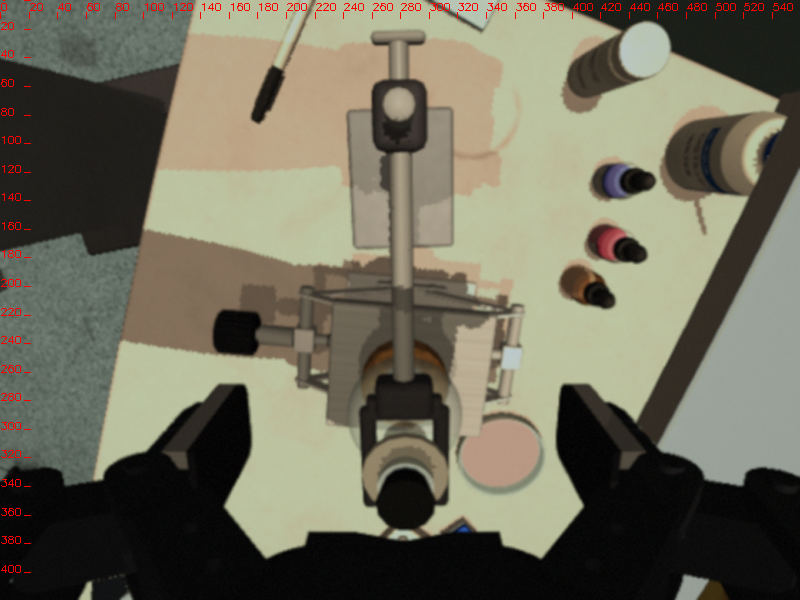

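Request:
play_rows:
  moves:
    - [[0,-8,0],[-0.025,0,-0.012],100]
    - [[0,-16.5,0],[-0.055,0,-0.028],100]
    - [[0,-25,0],[-0.085,0,-0.045],100]
    - [[0,-33.5,0],[-0.115,0,-0.062],100]
    - [[0,-42,0],[-0.145,0,-0.078],100]

```text
time: 11.7
ee_pos: [0.416, -0.2294, 0.3485]
tcp_rot: [-89.9, 0.1, 31.6]
wrist_force: [-0.4, -0.1, 0.1]
opening: 0.0853
```

Request:
play_rows:
  moves:
    - [[0,-8.5,0],[0,0.02,0],100]
    - [[0,-17,0],[0,0.05,0],100]
    - [[0,-25.5,0],[0,0.08,0],100]
    - [[0,-34,0],[0,0.11,0],100]
    - [[0,-42.5,0],[0,0.12,0],100]

```text
time: 12.2
ee_pos: [0.416, -0.2285, 0.2254]
tcp_rot: [-89.7, -0.1, 74.1]
wrist_force: [-0.1, -1.3, 0.6]
opening: 0.0853
```

```bash
python3 - <<'E'
from h import *
shot("wrist","w9.png")
o=get_obs(); print(o["ee_pos"],o["tcp_rot"],o["opening"],o["q"])
E
```

```text
[ 0.41602395 -0.22850218  0.22516378] [-8.96350226e+01 -8.58963759e-02  7.46154548e+01] 0.08525238127008247 [-2.87773121e+01 -5.05518515e+00 -6.33667963e-01  9.47964647e+01
 -9.78650335e-04 -1.33930373e+01]
```

View pics/w9.png

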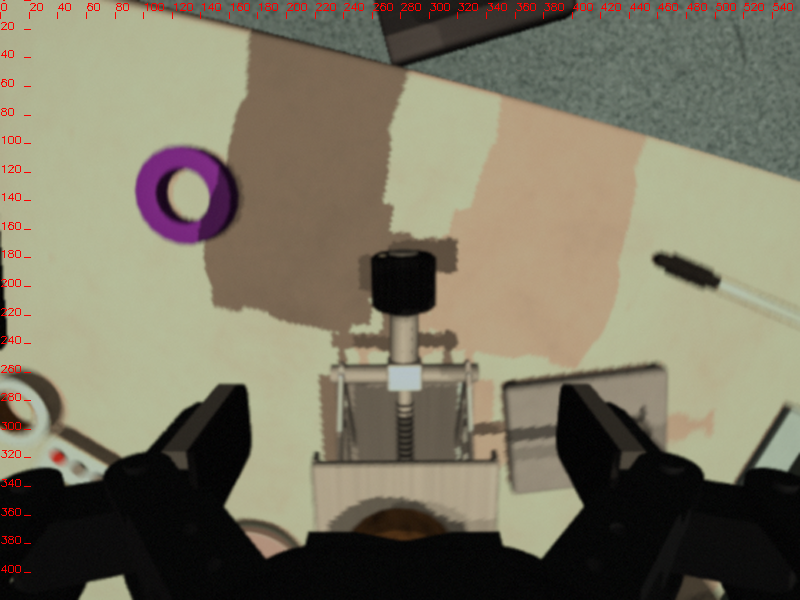

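```bash
cat >> h.py <<'E'
def tgt(K,al,back=0.0,g=.021):
    """TCP pose with jaw across knob K, tilt al deg left; back m off along tool"""
    R0=R.from_euler('xyz',[-90,0,74.2],degrees=True)*R.from_rotvec([0,0,np.radians(al)])
    M=R0.as_matrix(); return M, np.asarray(K)+M[:,1]*(g-back)
def rel(K,al,back=0.0,g=.021):
    o=get_obs(); Rm=R.from_euler('xyz',o["tcp_rot"],degrees=True).as_matrix()
    M,p=tgt(K,al,back,g)
    return np.round(Rm.T@(p-o["ee_pos"]),4), np.round(np.degrees(R.from_matrix(Rm.T@M).as_rotvec()),2)
E
python3 - <<'E'
from h import *
c=load("w9.png"); W=lambda x,y:(c,x/1.4286-.5,y/1.4286-.5)
o=get_obs(); Rm=R.from_euler('xyz',o["tcp_rot"],degrees=True).as_matrix()
# knob top silhouette: line z=.082 top; middle of visible
for z in (.062,.075,.082):
  for y in (252,283,314):
    q=onz(*W(403,y),z); print(z,y,q,Rm.T@(q-o["ee_pos"]))
print(onz(*W(404,440),.062))
K=(.4180,-.2295,.063)
print(rel(K,40,.09),rel(K,40,0))
E
```

```text
0.062 252 [ 0.40020992 -0.22532796  0.062     ] [-0.00137953  0.16326107  0.0150498 ]
0.062 283 [ 0.41843318 -0.23054048  0.062     ] [-0.00157072  0.16314005 -0.00390293]
0.062 314 [ 0.437233   -0.23591813  0.062     ] [-0.00176815  0.1630152  -0.02345538]
0.075 252 [ 0.39818297 -0.22474968  0.075     ] [-0.00134022  0.1502748   0.01724031]
0.075 283 [ 0.4156324  -0.22974086  0.075     ] [-0.00152329  0.15015893 -0.00090763]
0.075 314 [ 0.43363391 -0.23489016  0.075     ] [-0.00171234  0.15003938 -0.0196298 ]
0.082 252 [ 0.39709153 -0.22443829  0.082     ] [-0.00131906  0.1432822   0.01841981]
0.082 283 [ 0.41412429 -0.22931029  0.082     ] [-0.00149775  0.14316909  0.00070523]
0.082 314 [ 0.43169594 -0.23433663  0.082     ] [-0.00168229  0.1430524  -0.01756988]
[ 0.52088354 -0.25915993  0.062     ]
(array([ 0.0437,  0.1094, -0.0032]), array([-0.21,  0.53, 40.08])) (array([-0.0142,  0.1782, -0.0032]), array([-0.21,  0.53, 40.08]))
```

Request:
play_rows:
  moves:
    - [[0,0,8],[0.01,0.02,-0.001],100]
    - [[0,0,16],[0.02,0.045,-0.002],100]
    - [[0,0,24],[0.03,0.07,-0.003],100]
    - [[0,0,32],[0.038,0.09,-0.003],100]
    - [[0,0,40],[0.044,0.109,-0.003],100]

```text
time: 12.75
ee_pos: [0.4329, -0.1873, 0.121]
tcp_rot: [-90.4, 40.3, 73.5]
wrist_force: [0.3, -0.4, -0.6]
opening: 0.0859
```

```bash
python3 - <<'E'
from h import *
shot("wrist","w10.png")
o=get_obs(); print(o["ee_pos"],o["tcp_rot"],o["opening"],o["q"],o["wrist_force"])
K=(.4172,-.2298,.063)
print(rel(K,40,.0))
E
```

```text
[ 0.43113272 -0.18563727  0.1150784 ] [-89.68603301  40.82132124  74.01079589] 0.08562263152053431 [ -0.82542458   1.11569546 -14.93325662  87.06413178 -39.01315659
  19.94369828] [-2.65415375  2.24776779 -7.27350074]
(array([-0.0007,  0.0907,  0.0007]), array([-0.44, -0.15, -0.82]))
```

View pics/w10.png

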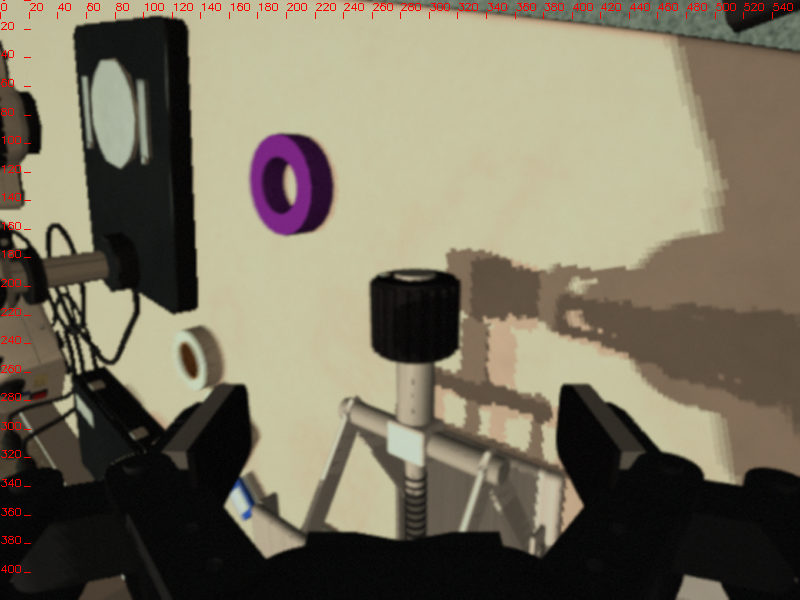

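```bash
python3 - <<'E'
from h import *
c=load("w10.png"); c9=load("w9.png");W=lambda c,x,y:(c,x/1.4286-.5,y/1.4286-.5)
for z in (.055,.06,.065): print(onz(*W(c,415,320),z))
print(tri(W(c,415,320),W(c9,403,283)))
for K in ((.4172,-.2298,.063),(.4172,-.2298,.058)): print(proj(c,K)*1.4286+.7,proj(c9,K)*1.4286+.7)
# screw axis points
J=np.array([.9617,-.274,0])
for t in (-.017,.0,.017,.03): print(t,(proj(c,np.array((.4172,-.2298,.062))+J*t)+.5)*1.4286)
print(rel((.4172,-.2298,.0605),40,.0))
E
```

```text
[ 0.4212793  -0.23609484  0.055     ]
[ 0.42049777 -0.23163987  0.06      ]
[ 0.41971625 -0.2271849   0.065     ]
[ 0.41953115 -0.23068077  0.06083402]
[412.14674627 313.82332671] [403.60340139 281.1009226 ]
[419.34792264 311.32939248] [403.59306872 279.34523392]
-0.017 [413.46985484 275.05649938]
0.0 [413.6201311  313.33233295]
0.017 [413.75926227 350.09410412]
0.03 [413.85859107 377.20502566]
(array([0.0009, 0.0926, 0.0007]), array([-0.44, -0.15, -0.82]))
```

Request:
play_rows:
  moves:
    - [[0,0,0],[0.001,0.03,0],100]
    - [[0,0,0],[0.001,0.06,0],100]
    - [[0,0,0],[0.001,0.085,0],100]
    - [[0,0,0],[0.001,0.09,0],100]
    - [[0,0,0],[0.001,0.09,0],100]

```text
time: 13.3
ee_pos: [0.416, -0.2429, 0.0512]
tcp_rot: [-90.0, 40.0, 73.6]
wrist_force: [0.3, 0.5, 1.1]
opening: 0.0854
```

```bash
python3 - <<'E'
from h import *
shot("wrist","w11.png"); shot("side","d11.png",(150,120,340,260))
o=get_obs(); print(o["ee_pos"],o["tcp_rot"],o["opening"],o["wrist_force"])
print(rel((.4185,-.230,.061),40,.0))
E
```

```text
[ 0.41730413 -0.24254517  0.05252961] [-90.11257629  39.98071574  73.62588097] 0.0853955974561121 [-0.44187134  0.61807566  0.22217646]
(array([0.004 , 0.0066, 0.0023]), array([-0.26, -0.44,  0.02]))
```

View pics/w11.png

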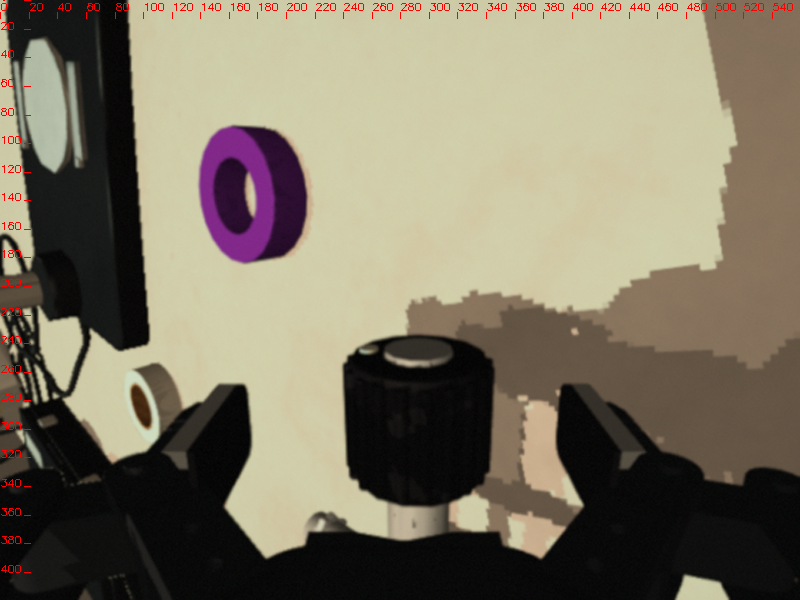

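View pics/d11.png

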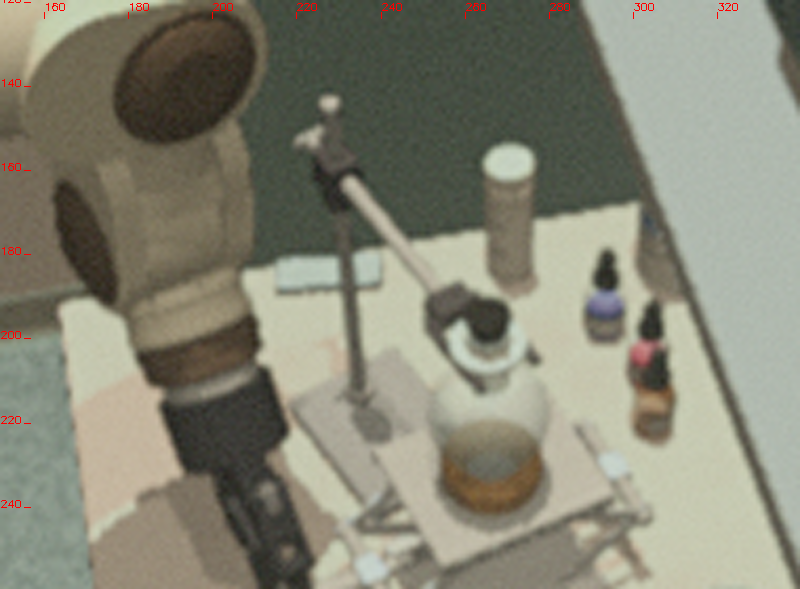

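Request:
play_rows:
  moves:
    - [[0,0,0],[0.004,0.0065,0.002],100]
    - [[0,0,0],[0.004,0.0065,0.002],100]
    - [[0,0,0],[0.004,0.0065,0.002],30]
    - [[0,0,0],[0.004,0.0065,0.002],30]
    - [[0,0,0],[0.004,0.0065,0.002],30]
  grip_force: 50

```text
time: 13.9
ee_pos: [0.4149, -0.2432, 0.0443]
tcp_rot: [-90.0, 40.0, 73.7]
wrist_force: [0.6, -0.3, -1.0]
opening: 0.0443
```

Request:
play_rows:
  moves:
    - [[0,0,0],[0,0,0],30]
    - [[0,0,0],[0,0,0],30]
    - [[0,0,0],[0,0,0],30]
    - [[0,0,0],[0,0,0],30]
    - [[0,0,0],[0,0,0],30]

```text
time: 14.4
ee_pos: [0.4148, -0.2432, 0.0443]
tcp_rot: [-90.0, 40.0, 73.7]
wrist_force: [0.4, 2.5, 4.0]
opening: 0.0369
```

```bash
python3 - <<'E'
from h import *
shot("wrist","w12.png")
o=get_obs(); print(o["ee_pos"],o["tcp_rot"],o["opening"],o["wrist_force"],o["torque"])
Rm=R.from_euler('xyz',o["tcp_rot"],degrees=True).as_matrix()
print("knob est",o["ee_pos"]-Rm[:,1]*.021, Rm.T@o["wrist_force"])
E
```

```text
[ 0.41483603 -0.2432296   0.04432192] [-90.02469601  39.99950516  73.7380594 ] 0.03713806636079683 [-0.52248363  4.01345467  4.76553365] [ 0.55547807  0.01367437 -0.06887216]
knob est [ 0.41860728 -0.23026871  0.06040896] [-0.22377513 -6.03385101  1.62286329]
```

View pics/w12.png

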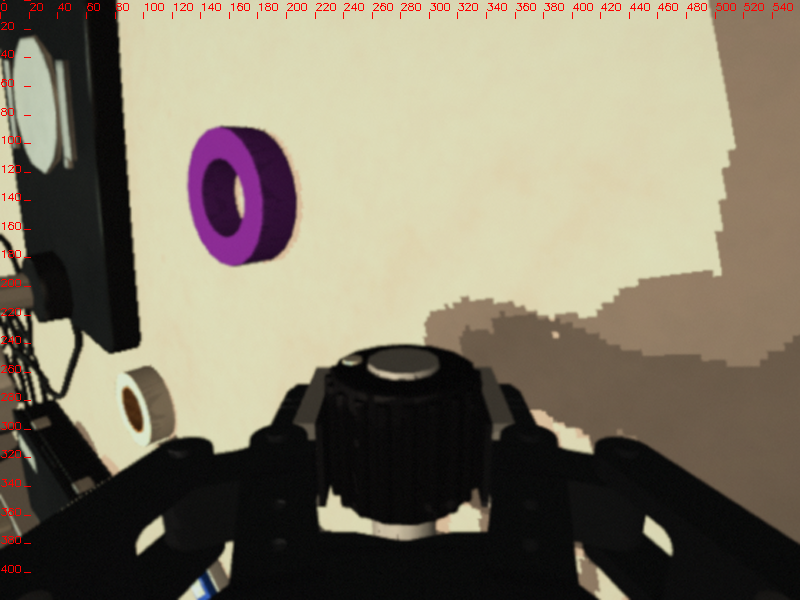

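Request:
play_rows:
  moves:
    - [[0,0,-8],[0.0027,-0.0005,-0.0002],30]
    - [[0,0,-16],[0.0054,-0.0013,-0.0005],30]
    - [[0,0,-24],[0.0078,-0.0026,-0.0007],30]
    - [[0,0,-32],[0.0102,-0.0042,-0.001],30]
    - [[0,0,-40],[0.0124,-0.0062,-0.0012],30]

```text
time: 14.95
ee_pos: [0.4201, -0.2297, 0.0413]
tcp_rot: [-90.1, -0.4, 73.8]
wrist_force: [0.7, 7.5, -6.8]
opening: 0.0366
```

```bash
python3 - <<'E'
from h import *
shot("wrist","w13.png"); shot("side","d13.png",(200,130,340,260))
o=get_obs(); print(o["ee_pos"],o["tcp_rot"],o["opening"],o["wrist_force"],o["torque"],o["q"])
E
```

```text
[ 0.41990535 -0.22994878  0.04082023] [-90.05801346  -0.57866269  73.6734249 ] 0.03653100602798356 [ 7.08233496 17.95313218  5.97452969] [ 3.35424446 -1.33235378  0.70038738] [-29.04964237  -3.99130586 -20.0675248   73.99463751   0.57723088
 -12.72313124]
```

View pics/w13.png

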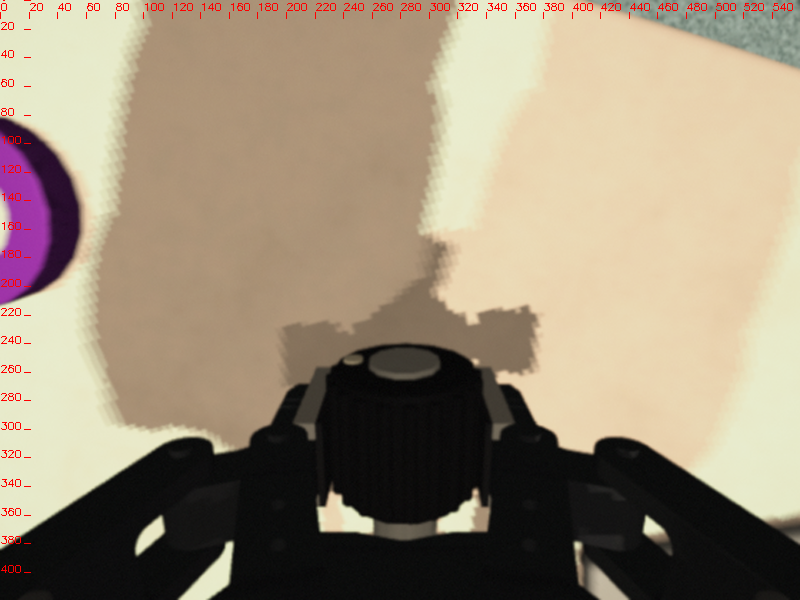

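View pics/d13.png

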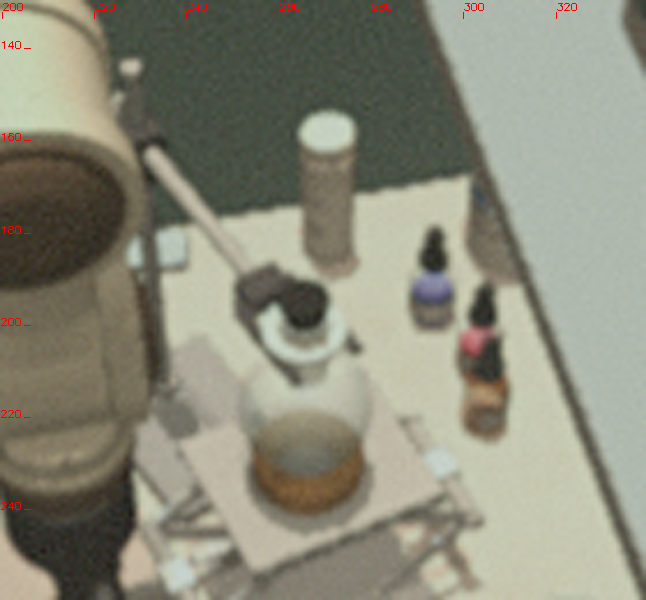

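Request:
play_rows:
  moves:
    - [[0,0,-8],[0.0034,-0.0006,-0.0005],30]
    - [[0,0,-16],[0.0065,-0.0015,-0.0008],30]
    - [[0,0,-24],[0.0093,-0.0029,-0.001],30]
    - [[0,0,-32],[0.012,-0.0046,-0.0013],30]
    - [[0,0,-40],[0.0145,-0.0067,-0.0015],30]

```text
time: 15.55
ee_pos: [0.4253, -0.2165, 0.0482]
tcp_rot: [-90.1, -40.4, 73.7]
wrist_force: [-4.4, 15.9, 0.8]
opening: 0.037
```

```bash
python3 - <<'E'
from h import *
shot("wrist","w14.png"); shot("side","d14.png",(220,170,340,260)); shot("scene","s14.png",(220,150,340,240))
o=get_obs(); print(o["ee_pos"],o["tcp_rot"],o["opening"],o["wrist_force"],o["torque"],o["q"])
E
```

```text
[ 0.42478545 -0.21643156  0.0476335 ] [-89.71142473 -40.41627929  73.38446806] 0.036635428437718796 [ 0.75640142  9.72061675 10.07461885] [ 1.95104766 -0.01336767  0.28544793] [-46.53615619  14.88056792  -8.04638762  90.3644364   34.01464907
 -37.24120355]
```

View pics/w14.png

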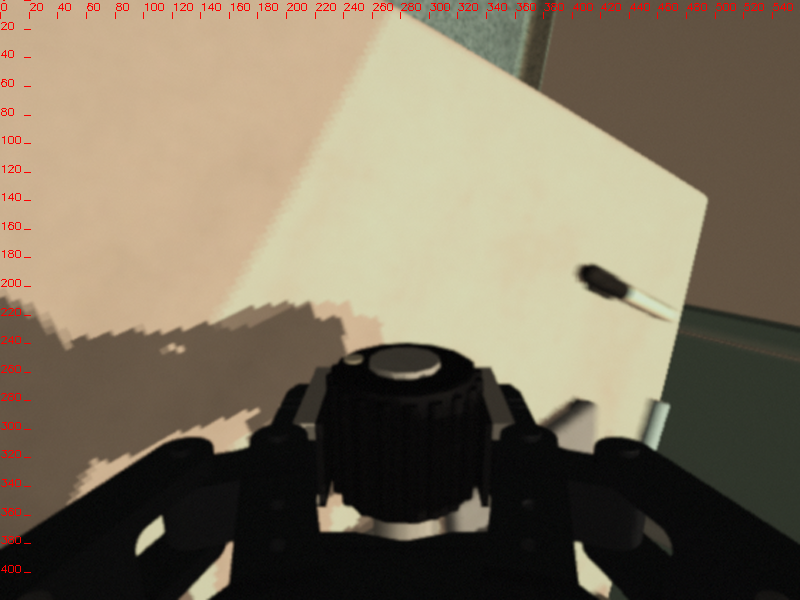

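View pics/d14.png

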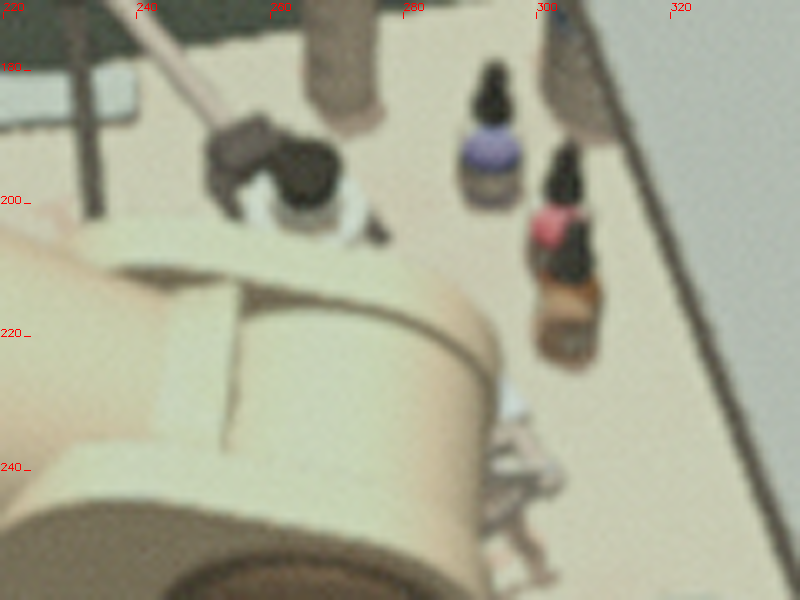

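Request:
play_rows:
  moves:
    - [[0,0,0],[0,0,0],100]
    - [[0,0,0],[0,0,0],100]
    - [[0,0,0],[0,0,0],100]
    - [[0,0,0],[0,0,0],100]
    - [[0,0,0],[0,0,0],100]

```text
time: 16.2
ee_pos: [0.4251, -0.2171, 0.0477]
tcp_rot: [-90.0, -40.0, 73.8]
wrist_force: [0.5, 0.4, -0.1]
opening: 0.0851
```

Request:
play_rows:
  moves:
    - [[0,0,8],[-0.0029,-0.0002,0],100]
    - [[0,0,16],[-0.0058,-0.0008,0],100]
    - [[0,0,24],[-0.0085,-0.0018,0],100]
    - [[0,0,32],[-0.0111,-0.0032,0],100]
    - [[0,0,40],[-0.0135,-0.0049,0],100]

```text
time: 16.7
ee_pos: [0.4217, -0.2306, 0.044]
tcp_rot: [-90.2, 0.4, 73.7]
wrist_force: [0.7, -0.1, 0.1]
opening: 0.0857
```

Request:
play_rows:
  moves:
    - [[0,0,8],[-0.0029,-0.0002,0],100]
    - [[0,0,16],[-0.0058,-0.0008,0],100]
    - [[0,0,24],[-0.0085,-0.0018,0],100]
    - [[0,0,32],[-0.0111,-0.0032,0],100]
    - [[0,0,40],[-0.0135,-0.0049,0],100]

```text
time: 17.2
ee_pos: [0.4183, -0.2429, 0.049]
tcp_rot: [-90.3, 40.3, 73.6]
wrist_force: [-0.1, -1.1, -1.3]
opening: 0.0851
```

```bash
python3 - <<'E'
from h import *
shot("wrist","w15.png"); shot("side","d15.png",(220,170,340,260)); shot("scene","s15.png",(220,150,340,240))
o=get_obs(); print(o["ee_pos"],o["tcp_rot"],o["opening"],o["wrist_force"],o["torque"],o["q"])
Rm=R.from_euler('xyz',o["tcp_rot"],degrees=True).as_matrix()
print("knob est",o["ee_pos"]-Rm[:,1]*.021)
E
```

```text
[ 0.41757029 -0.24170622  0.0463929 ] [-89.78104139  39.9183887   74.05238267] 0.08557925717542461 [ 0.30026665 -0.2209842   0.74860801] [ 0.53589472 -0.19507928 -0.02498853] [-8.03202018e+00 -1.53389376e-02 -2.32923113e+01  7.35746867e+01
 -3.94237540e+01  1.04525196e+01]
knob est [ 0.42134996 -0.22877139  0.06249893]
```

View pics/w15.png

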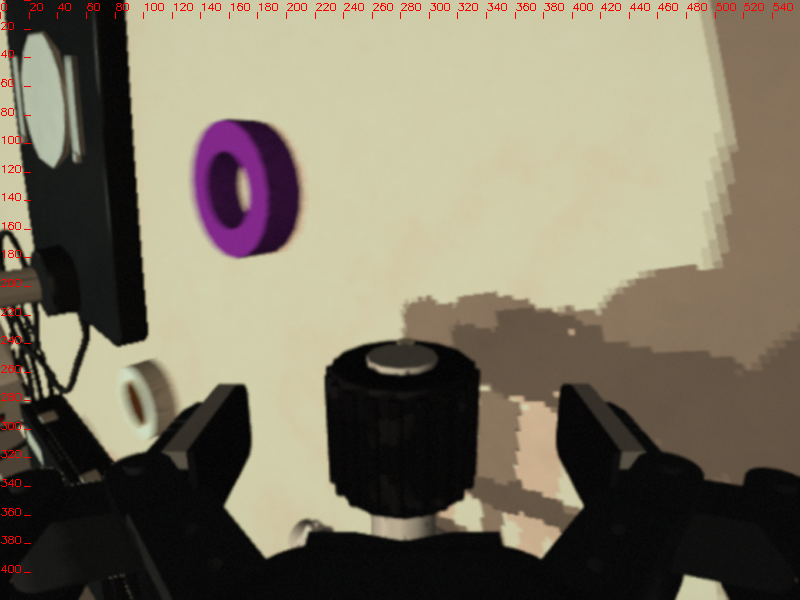

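View pics/d15.png

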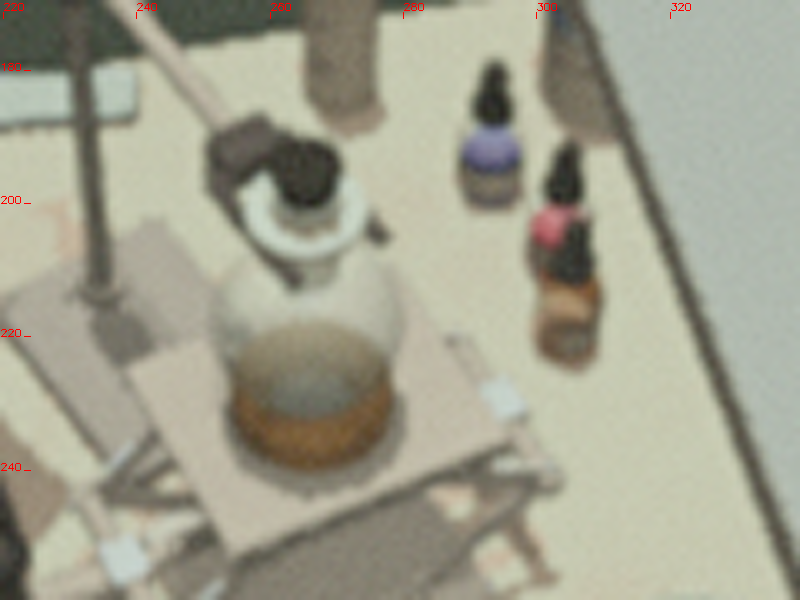

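Request:
play_rows:
  moves:
    - [[0,0,0],[0,0,0],30]
    - [[0,0,0],[0,0,0],30]
    - [[0,0,0],[0,0,0],30]
    - [[0,0,0],[0,0,0],30]
    - [[0,0,0],[0,0,0],30]

```text
time: 17.85
ee_pos: [0.4176, -0.2436, 0.0483]
tcp_rot: [-90.1, 40.0, 73.6]
wrist_force: [-1.4, -0.1, 3.5]
opening: 0.0366
```

Request:
play_rows:
  moves:
    - [[0,0,0],[0,0,0],30]
    - [[0,0,0],[0,0,0],30]
    - [[0,0,0],[0,0,0],30]
    - [[0,0,0],[0,0,0],30]
    - [[0,0,0],[0,0,0],30]

```text
time: 18.35
ee_pos: [0.4176, -0.2435, 0.0482]
tcp_rot: [-90.1, 40.1, 73.7]
wrist_force: [-2.4, -2.9, 6.1]
opening: 0.0365
```

```bash
python3 - <<'E'
from h import *
o=get_obs(); print(o["ee_pos"],o["tcp_rot"],o["opening"],o["wrist_force"],o["torque"])
k=6.6667; d=load("d7.png"); e=load("d15.png")
from numpy.linalg import norm
# platform front-right corner by rise
J=np.array([.9617,-.274,0]);L=np.array([.274,.9617,0]);C=np.array([.564,-.271,0])
for z in (.1213,.1263,.1283,.1303):
    print(z,[((proj(d,C+a*J*.063+b*L*.052+[0,0,z])-[219.5,169.5])*k).round(1) for a,b in((-1,-1),(1,-1),(-1,1))])
# image-based: ring/platform shift between pics by template match
A=cv2.cvtColor(d["img"],6+1); B=cv2.cvtColor(e["img"],7)
A=cv2.cvtColor(d["img"],cv2.COLOR_RGB2GRAY).astype(np.float32);B=cv2.cvtColor(e["img"],cv2.COLOR_RGB2GRAY).astype(np.float32)
for n,(x0,y0,x1,y1) in dict(ring=(252,224,282,246),stopper=(258,188,274,204)).items():
    print(n,cv2.phaseCorrelate(A[y0:y1,x0:x1].copy(),B[y0:y1,x0:x1].copy(),cv2.createHanningWindow((x1-x0,y1-y0),cv2.CV_32F)))
for z in (.1413,.1483): print(proj(d,(.56,-.272,z)))
for z in (.282,.284): print(proj(d,(.56,-.272,z)))
E
```

```text
[ 0.41757014 -0.24350391  0.04819517] [-90.05257987  40.06431119  73.69320967] 0.036549696990052456 [-2.37047908 -2.86559423  6.14829083] [-0.45373412  0.24228369 -0.3009152 ]
0.1213 [array([234.5, 559.9]), array([512.5, 440.9]), array([124.3, 372.9])]
0.1263 [array([234.1, 553. ]), array([513.1, 433.8]), array([123.6, 365.7])]
0.1283 [array([233.9, 550.2]), array([513.3, 430.9]), array([123.4, 362.8])]
0.1303 [array([233.8, 547.4]), array([513.5, 428.1]), array([123.1, 359.9])]
ring ((-0.3490894080210172, -0.9715070066254956), 1.029131469461653)
stopper ((-0.35795112570559695, 0.1225851477436013), 0.8353582751005888)
[266.11055909 227.16921524]
[266.08344296 225.62078083]
[265.5141663 193.1329905]
[265.50483299 192.60067107]
```

Request:
play_rows:
  moves:
    - [[0,0,-8],[0.0027,-0.0005,-0.0002],30]
    - [[0,0,-16],[0.0055,-0.0013,-0.0005],30]
    - [[0,0,-24],[0.008,-0.0026,-0.0007],30]
    - [[0,0,-32],[0.0106,-0.0042,-0.001],30]
    - [[0,0,-40],[0.013,-0.0062,-0.0012],30]

```text
time: 18.85
ee_pos: [0.4228, -0.2302, 0.045]
tcp_rot: [-90.1, -0.3, 73.7]
wrist_force: [-4.6, 0.5, -1.4]
opening: 0.0369
```

Request:
play_rows:
  moves:
    - [[0,0,-5],[0.0019,-0.0003,-0.0002],30]
    - [[0,0,-10],[0.0038,-0.0007,-0.0003],30]
    - [[0,0,-10],[0.0038,-0.0007,-0.0003],30]
    - [[0,0,-10],[0.0038,-0.0007,-0.0003],30]
    - [[0,0,-10],[0.0038,-0.0007,-0.0003],30]

```text
time: 19.35
ee_pos: [0.424, -0.2267, 0.0454]
tcp_rot: [-90.0, -10.0, 73.7]
wrist_force: [-3.3, -0.7, 8.3]
opening: 0.0371
```

```bash
python3 - <<'E'
from h import *
shot("wrist","w16.png"); 
o=get_obs(); print(o["ee_pos"],o["tcp_rot"],o["opening"],o["wrist_force"],o["torque"])
fs=[camera("side") for _ in range(3)]; np.save("pics/d16s.npy",fs,allow_pickle=True)
e=fs[0]; cv2.imwrite("pics/d16.png",cv2.resize(np.mean([x["img"] for x in fs],0).astype(np.uint8)[170:260,220:340,::-1],None,fx=6.6667,fy=6.6667,interpolation=cv2.INTER_CUBIC))
E
```

```text
[ 0.42405236 -0.22670213  0.04538217] [-90.0426404  -10.00434649  73.73568977] 0.03688301554236763 [-2.92871028 -0.78290109  8.24426441] [-0.03352276  0.59378066  0.06204897]
```

View pics/d16.png

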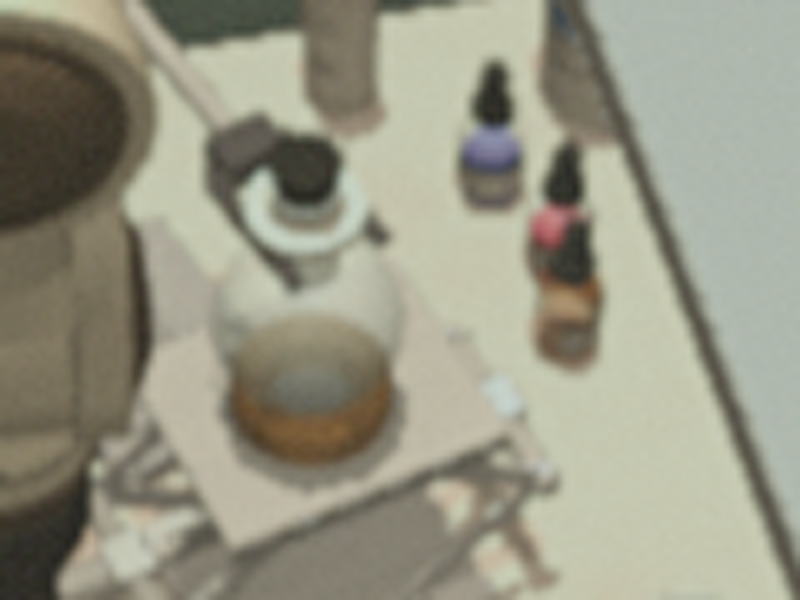

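View pics/w16.png

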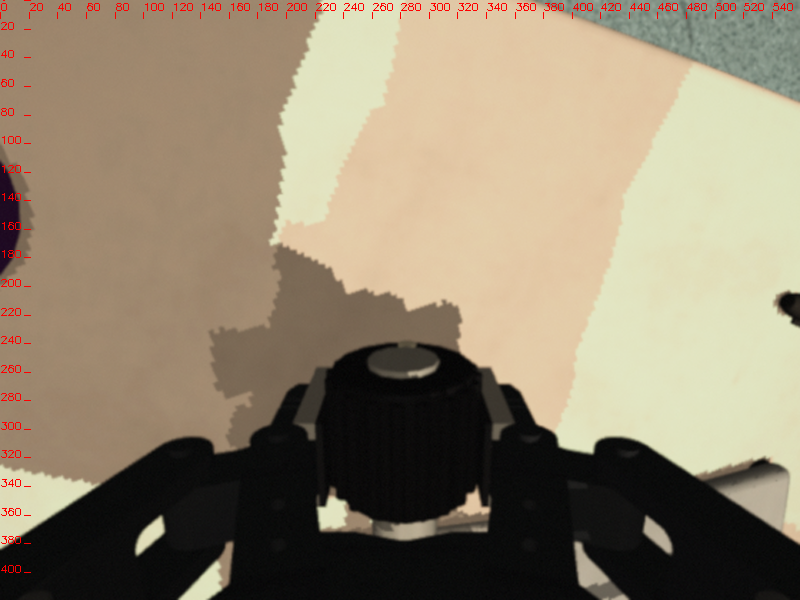

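```bash
cat >> h.py <<'E'
def shift(A,B,box):
    x0,y0,x1,y1=box; g=lambda I:cv2.GaussianBlur(cv2.cvtColor(I,cv2.COLOR_RGB2GRAY).astype(np.float32),(0,0),.8)
    M=np.eye(2,3,dtype=np.float32); 
    cc,M=cv2.findTransformECC(g(A)[y0:y1,x0:x1].copy(),g(B)[y0:y1,x0:x1].copy(),M,cv2.MOTION_TRANSLATION,(3,200,1e-6),None,3)
    return M[:,2].round(2),round(cc,3)
E
python3 - <<'E'
from h import *
B=np.mean([x["img"] for x in np.load("pics/d16s.npy",allow_pickle=True)],0).astype(np.uint8)
for ref in ("d7","d14","d15"):
    A=load(ref+".png")["img"]
    for n,b in dict(stopcollar=(256,187,278,210),bottles=(285,175,315,228),clamp=(248,183,262,204),ring=(252,222,282,244)).items():
        try: print(ref,n,shift(A,B,b))
        except Exception as e: print(ref,n,"x")
E
```

```text
d7 stopcollar (array([-0.14, -0.3 ], dtype=float32), 0.932)
d7 bottles (array([-0.  , -0.02], dtype=float32), 0.998)
d7 clamp (array([-0.19, -0.1 ], dtype=float32), 0.908)
d7 ring (array([ 1.  , -2.29], dtype=float32), 0.841)
d14 stopcollar (array([-0.13, -0.7 ], dtype=float32), 0.934)
d14 bottles (array([-0.03,  0.05], dtype=float32), 0.978)
d14 clamp (array([ 0.05, -0.13], dtype=float32), 0.981)
d14 ring x
d15 stopcollar (array([-0.09, -0.38], dtype=float32), 0.954)
d15 bottles (array([-0.  , -0.01], dtype=float32), 1.0)
d15 clamp (array([-0.01, -0.13], dtype=float32), 0.985)
d15 ring (array([-0.06, -1.01], dtype=float32), 0.993)
```

Request:
play_rows:
  moves:
    - [[0,0,-4],[0.0015,-0.0002,-0.0001],30]
    - [[0,0,-8],[0.003,-0.0005,-0.0002],30]
    - [[0,0,-8],[0.003,-0.0005,-0.0002],30]
    - [[0,0,-8],[0.003,-0.0005,-0.0002],30]
    - [[0,0,-8],[0.003,-0.0005,-0.0002],30]

```text
time: 20.05
ee_pos: [0.4251, -0.2239, 0.0464]
tcp_rot: [-90.0, -18.0, 73.7]
wrist_force: [-2.7, 0.4, 9.5]
opening: 0.0366
```

Request:
play_rows:
  moves:
    - [[0,0,0],[0,0,0],100]
    - [[0,0,0],[0,0,0],100]
    - [[0,0,0],[0,0,0],100]
    - [[0,0,0],[0,0,0],100]
    - [[0,0,0],[0,0,0],100]

```text
time: 20.55
ee_pos: [0.4249, -0.2237, 0.0456]
tcp_rot: [-90.0, -18.0, 73.8]
wrist_force: [-0.3, 0.4, 0.1]
opening: 0.0855
```

Request:
play_rows:
  moves:
    - [[0,0,0],[0,-0.03,0],100]
    - [[0,0,0],[0,-0.06,0],100]
    - [[0,0,0],[0,-0.1,0.01],100]
    - [[0,0,0],[0,-0.14,0.02],100]
    - [[0,0,0],[0,-0.15,0.02],100]

```text
time: 21.05
ee_pos: [0.3927, -0.264, 0.1925]
tcp_rot: [-90.3, -17.9, 73.8]
wrist_force: [0.2, -0.5, -0.6]
opening: 0.0854
```

```bash
python3 - <<'E'
from h import *
o=get_obs(); print(o["ee_pos"],o["tcp_rot"],o["opening"],o["wrist_force"])
fs=[camera("side") for _ in range(3)]; B=np.mean([x["img"] for x in fs],0).astype(np.uint8)
cv2.imwrite("pics/d17.png",cv2.resize(B[170:260,220:340,::-1],None,fx=6.6667,fy=6.6667,interpolation=cv2.INTER_CUBIC))
shot("scene","s17.png",(220,150,340,240)); shot("scene","s17f.png")
for ref in ("d7","d15"):
    A=load(ref+".png")["img"]
    for n,b in dict(stopcollar=(256,187,278,210),bottles=(285,175,315,228),ring=(252,222,282,244)).items():
        print(ref,n,shift(A,B,b))
A=load("s8.png")["img"];B=load("s17.png")["img"]
print("scene",shift(A,B,(264,166,286,190)))
E
```

```text
[ 0.39274488 -0.26399359  0.19247481] [-90.2776199  -17.8641458   73.77145492] 0.08536218664559359 [ 0.21420409 -0.47883696 -0.59024037]
d7 stopcollar (array([-0.13, -0.4 ], dtype=float32), 0.905)
d7 bottles (array([-0.  , -0.01], dtype=float32), 0.998)
d7 ring (array([ 1.04, -2.44], dtype=float32), 0.777)
d15 stopcollar (array([-0.08, -0.52], dtype=float32), 0.991)
d15 bottles (array([-0.  , -0.01], dtype=float32), 1.0)
d15 ring (array([ 0.03, -1.19], dtype=float32), 0.975)
scene (array([2.81, 0.5 ], dtype=float32), 0.642)
```

View pics/d17.png

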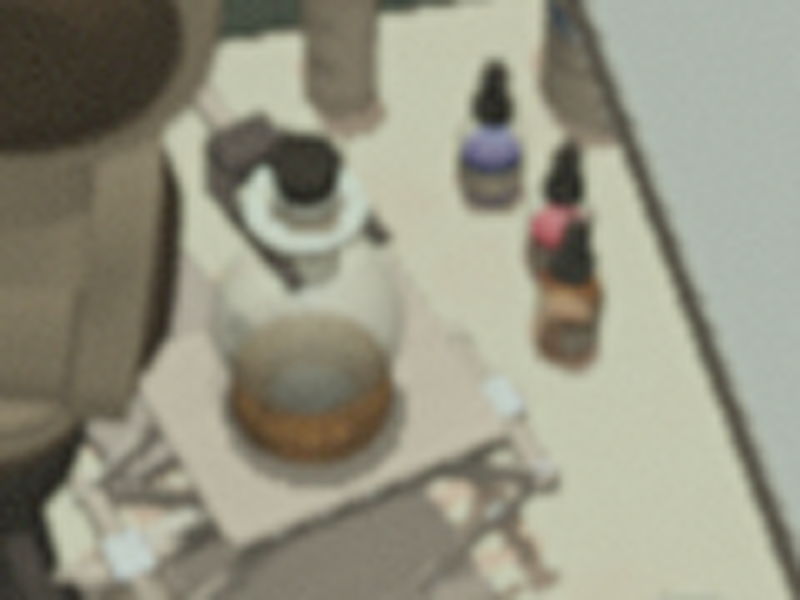

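View pics/s17.png

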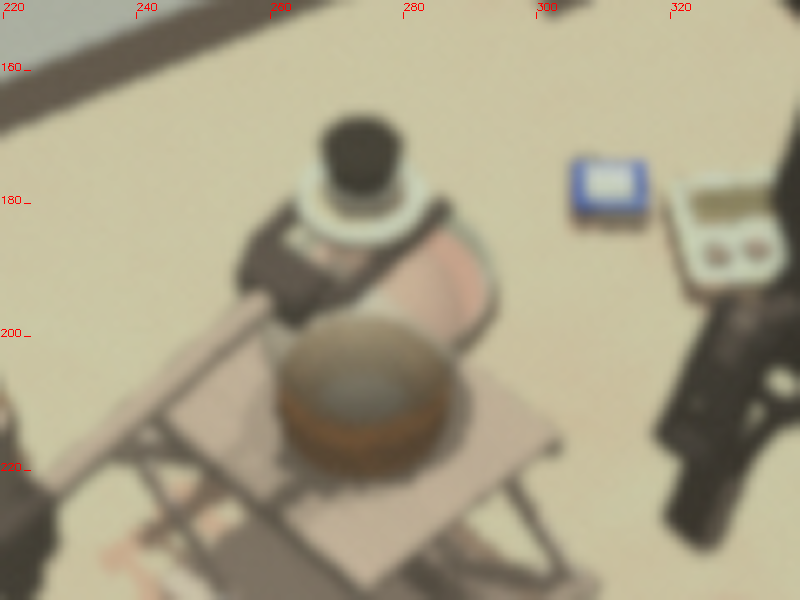

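View pics/s17f.png

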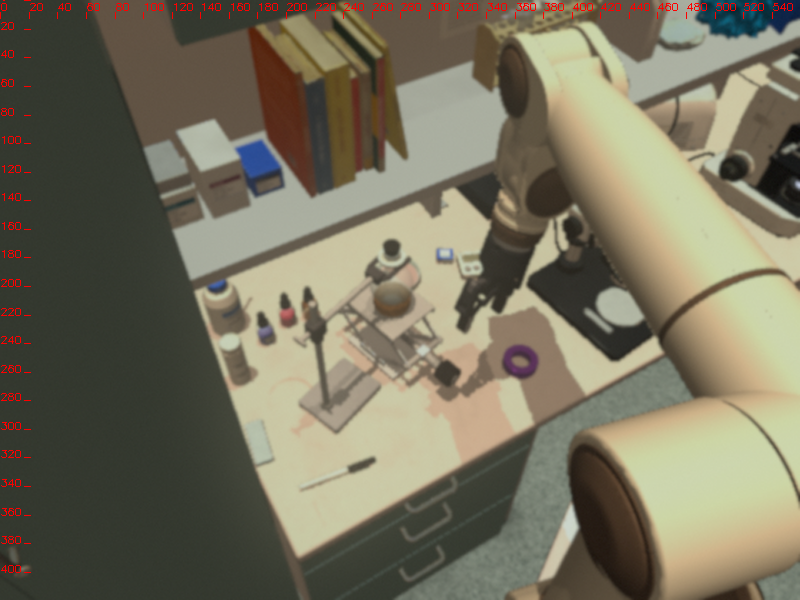

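```bash
python3 - <<'E'
from h import *
s=load("s17.png")
for z in (.282,.283,.284,.285,.286,.287): print(z,proj(s,(.5595,-.272,z)).round(2))
A,B=load("s7.png"),load("s17.png")
g=lambda c:cv2.resize(c["img"],None,fx=4,fy=4,interpolation=cv2.INTER_CUBIC)
for n,c in (("s7",A),("s8",load("s8.png")),("s14",load("s14.png")),("s15",load("s15.png")),("s17",B)):
    col=cv2.cvtColor(c["img"],cv2.COLOR_RGB2GRAY).astype(float)
    print(n,col[164:190,273:276].mean(1).round().astype(int))
im=np.hstack([cv2.resize(load(n)["img"][160:200,255:295,::-1],None,fx=9.9,fy=9.9,interpolation=cv2.INTER_CUBIC) for n in("s15.png","s17.png")])
cv2.imwrite("pics/cmp.png",im)
E
```

```text
0.282 [273.71 171.89]
0.283 [273.71 171.59]
0.284 [273.71 171.29]
0.285 [273.71 170.99]
0.286 [273.71 170.69]
0.287 [273.71 170.39]
s7 [175 174 170 149 106  63  49  46  47  46  47  47  46  45  47  59  79  94
  98 101 111 120 118 105  95  89]
s8 [ 58  61  73  82  71  55  50  50  50  50  51  50  50  50  51  62  81  95
  99 102 111 121 119 107  97  91]
s14 [190 190 185 164 120  80  66  66  66  66  65  65  64  60  60  71  92 106
 113 138 174 191 180 146 118 109]
s15 [192 191 186 166 122  83  70  69  69  70  74  97 141 178 194 198 199 199
 198 196 183 158 149 167 183 191]
s17 [195 192 175 134  89  70  67  66  67  67  67  65  62  60  67  89 107 116
 139 177 196 188 157 130 121 115]
```

View pics/cmp.png

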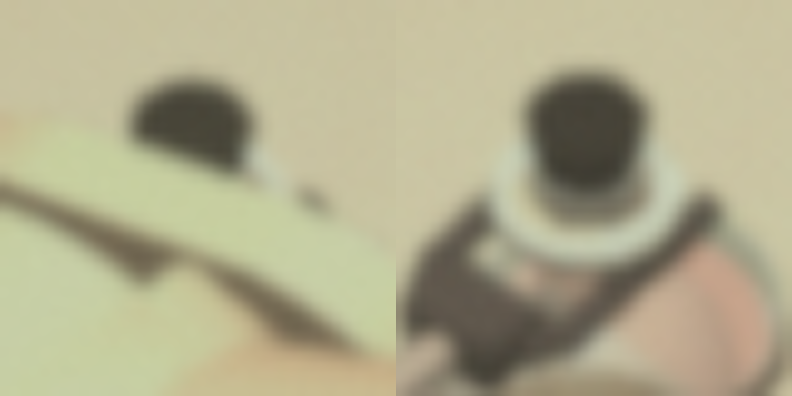

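```bash
python3 -c "
from workcell import *
print(job_done())"
```

```text
the job is handed in; nothing more can be done
None
```

I did all three steps and handed the job in at about 21 s of the 72 s allowed; `job_done` gave no verdict.

- **Ring:** I stood the cork ring on the jack's platform. The estimates put it about 4 to 5 mm from the platform's middle, against a limit of 20 mm.
- **Flask:** I swung the fork arm about 64° until the flask hung over the ring. Camera and arm-pose estimates put the flask's axis within about 3 mm of the ring's, against a limit of 9 mm. The flask stayed put when I let go of the arm.
- **Jack:** I turned the knob clockwise about 138° in two grips. That works out to about 12 mm of platform rise. I then let go and backed off.

**Last checks:** From image shifts after release, the flask is lifted about 2.0 mm in the side view and 2.3 to 2.5 mm in the scene view, against a limit of 5 mm. One automatic shift measurement in the scene view was spoiled by the gripper and shadow in its reference picture. I replaced it with a brightness-profile comparison in that view. I could not measure the contact force between ring and flask directly; I infer contact because the flask is lifted.

None of the other things I could see had moved. The petri dish, timer and tape were partly or fully hidden in the last picture, but the tool did not work near them.

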